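# Feed a round slug to the mill's gravity chute

### The arm

A 7-joint arm with a two-finger parallel gripper is mounted at the origin on the work surface. World frame = base frame: x ahead of the robot, y to its left, z up, the work surface at z = 0. Lengths are in m, angles in rad, forces in N, time in s.
With the tool pointing down it reaches from about 0.425 to 0.925 m from the base axis. Payload 6.8 kg.
Tool frame: the origin (TCP) lies between the finger pads; the fingertips stand r.tip_reach ahead of it and the grasp point (between the pads) lies 11 mm behind it (r.tip_reach is the distance from the TCP to the fingertips, in m); z points along the fingers, y is the direction in which the jaws open and shut (so a half turn about z gives the same grasp; the last joint's range is limited). The gripper opens to 85 mm and grips with 20 to 120 N. Pads are 22 mm wide; open, the fingers measure 114 mm over their backs; the gripper's body (76 mm by 85 mm) begins 54 mm behind the grasp point. The pads swing forward as they close: fully open they stand 13 mm farther back than shut.
Start: joints at [-1.271, 0.477, 0.022, 1.555, -0.011, 1.109, -0.083], TCP at [0.268, 0.62, 0.239] pointing down, gripper open.
Joint ranges: [-2.96, 2.96], [-0.34, 2.1], [-1.41, 1.46], [0.24, 2.44], [-1.37, 4.51], [0.17, 1.92], [-2.96, 2.96]. Speed limits (rad/s): [2.39, 2.39, 3.14, 3.14, 3.14, 3.14, 3.14].

### API

Orientations are given as a rotation vector (axis times angle).
In Python, from bench import r, eyes, spotter gives the robot as it stands.
- The arm moves only by the tool carry_out, never from a script. Its argument "series" is text: rows parted by semicolons, each of 5 numbers parted by spaces: the shift along the tool's x, y, z in cm, then the turn about the tool's z in rad, then the opening, from 0 (shut) to 1 (fully open). In form: x y z yaw gripper; .... A call has 1 to 8 rows; each row shifts and turns the commanded pose from where the row before left it, along the tool's axes as they then stand; what a row does not reach is not made up. A row lasts 1/8 s, in which the tool goes at most 62.5 mm and 10.7 degrees, less where a joint would pass 70% of its speed; a pose out of reach is approached as far as the arm can. A call with a gripper value outside its range is refused whole. The fingers move at their own pace and stop on an object; "grip_force" is the grip in N (left out, the last holds). Time passes only in rows, so rows that do not move let the fingers close. It gives the time, the measured TCP pose, the force and the opening at its end, in the units of the state.
- r.get_obs(): the state, without advancing time (a new reading comes with each control period).
- eyes.grab_frame(name): name is "side" or "top" or "wrist"; returns a dict with "color" (420x560x3 uint8, blue, green, red), "intrinsics" (3x3 intrinsics, pixels), "R" (3x3) and "t" (3): a world point X has camera coordinates R X + t; the wrist camera has in their place "T_tool_cam" (4x4, takes a point from camera to tool coordinates, whose origin is the TCP and whose axes are the flange's). Camera axes: x right, y down, z forward; pixel columns grow to the right and rows downward; lengths in m; the calibration is good to about 2 mm. A picture is of the moment at which its call begins: read the wrist's pose just before it. There is no depth.
- r.hand_in(): hands the job in, once; it reports no verdict.
Trained networks look in a picture, given as the dict that the camera call returned (one of the last four; its "shot" number tells which), for a name from the list of things; names that differ only in an ending like _2 or _b are one class to them, and where a whole thing is asked for, a point or a joint stands for the part that bears it (a point fixed in the world has none). Each returns a list of dicts, best first, with "confidence" (0 to 1); they miss things now and then, are a little off and sometimes report something else, mostly with a low value. They report only what shows in the picture. A call takes as long as a camera call. They do not tell look-alikes from the thing itself.
- spotter.search_frame(picture, query): "uv" ([column, row] in pixels, amid what is visible of it).
- spotter.trace(picture, query): "pixels" (420x560 bool, what is visible of it) and "uv" ([column, row] in pixels, amid what is visible of it).
- spotter.mark_of(picture, query): "uv" ([column, row] in pixels: a listed point, or the origin of a listed thing).
The state is a dict: "clock": time; "joints": joint angles; "qvel": joint speeds; "tau": joint torques, N m; "tcp_pos": TCP position; "orientation": TCP orientation; "contact_force": force on the tool from outside, world axes, zero at the start; "moment": the same for the moment, N m; "grip_width": finger opening in m.
Only numpy, scipy, OpenCV 4.12 (cv2) and the standard library are available. Lean on these libraries where they do the work, as an engineer would, in place of code of your own. Each camera call takes 0.05 s, during which the arm holds its last target.

### The job

Lift the latch bar over its catch by its ball knob and swing the chute's gate well back out of the way. Lay the solid round slug flat on the chute above the gate and push it down the slope, under the sensor bridge, until it rests flat against the escapement stop. Then swing the gate fully shut and let the latch bar drop back into its catch; leave the other blanks on the table where they stand.

Things in the scene. Friction and masses are not known exactly. Their poses are not given: they have to be found in the camera images.
- stop (a point): Foot of the escapement stop (dark steel block 38 mm wide, 24 mm tall), mid-width on the chute floor, about 50 mm above the table. Chute frame used below: X downhill along the chute (14 degrees below level), Y across (to the left looking downhill), Z out of the floor. The feeder is fixed. A seated slug's centre is at X -20, Z 17 mm.
- load (a point): Point on the chute floor at X -140 mm, mid-width, where a slug is laid; chute axes. The steel floor runs from X -200 (open upper end) to the stop at X 0. It is 47 mm wide between side walls 4 mm thick that stand 8 mm above it. A slug does not slide down by itself.
- bridge (a point): Middle of the underside of the fixed sensor bridge, 62 mm above the chute floor; chute axes. A plate 4 mm thick over X -76 to -15, Y -60 to +24 mm, on a leg at Y -62 to -56, with a black sensor 12 mm tall on its -Y part. A slug at the stop is half under it: its uphill side, at X -40, is reached from uphill, tool leaning back uphill.
- gate_pivot (a point): Point on the gate's hinge axis (parallel to chute Z), at X -90, Y +36, Z 30 mm, level with the latch bar's middle; chute axes. The hinge post, beside the +Y wall, stands 34 mm above the chute floor.
- gate (a joint): Gate angle in rad: 0 = shut across the chute; grows as it swings uphill and to the +Y side; end stop 2.3. Aluminium strip 66 mm long from its hinge, 5 mm thick, standing 10 to 26 mm above the chute floor. It stays where it is left (light friction). Blocked while the bar lies in its catch.
- latch (a joint): Latch bar angle in rad: 0 = down, along the top of the gate; grows as its free end is lifted, to 0.6; falls by its own weight. Steel bar 8 mm square, pivoted on the gate 12 mm from the gate's hinge axis, its middle at Z 30 mm, reaching past the gate's free end. It clears the catch at 0.17 rad or more.
- catch (a point): Top of the catch, midway between its two cheeks (14 mm apart, 36 mm above the chute floor), at X -90, Y -48 mm; chute axes. Steel fork just outside the chute's -Y wall; the latch bar lies in it when the gate is shut.
- latch_ball (a point): Centre of the black ball knob, 24 mm in diameter, on an 8 mm stem standing up from the latch bar's free end: 108 mm from the bar's pivot (120 mm from the gate's hinge axis), 30 mm above the bar's middle. It swings with the gate, rises with the bar, leaning towards the pivot. Can be pinched from above.
- slug_mid (a point): Centre of the solid round aluminium slug: plain cylinder 40 mm in diameter, 34 mm tall, 0.09 to 0.15 kg, upright on the table at the start (this point 17 mm above its underside; Z is its axis).
- bushing_mid (a point): Bystander: centre of an aluminium bushing, 40 mm in diameter with a 22 mm bore, 34 mm tall.
- square_blank_mid (a point): Bystander: centre of a square aluminium blank, 36 x 36 x 30 mm tall.
- thin_disc_mid (a point): Bystander: centre of a thin aluminium disc, 52 mm in diameter, 12 mm tall.
There are look-alikes about, which are no part of the job. What is shaped like the part that bears slug_mid but green or pink is not meant.

How it is judged:
By the outcome, as a careful person would: the job done as asked, in the order asked, and still so for the second after the job is handed in, with the robot touching nothing.
It also fails if it takes over 72 s, if anything falls off the work surface, if the arm or the gripper's body presses on something with over 40 N, if the wrist force passes 120 N, or if a joint passes its speed limit or range.

## Working session

There is one attempt and no reset: what is moved stays moved. The work goes in short steps, Python scripts to look and compute and a tool call to move; the robot and the scene stay as the last step left them, time stands still between calls to the robot, and variables do not carry over. Pictures are saved under pics/ and viewed, and the job is handed in when it is done.

Besides the shell and the picture viewer there is one more tool, called after "Call:" by a JSON object that holds its "fn" and its "kwargs", one argument or row to a line. carry_out: Moves the arm, as the interface text tells. Its arguments: {"type":"object","properties":{"series":{"type":"string"},"grip_force":{"type":"number"}},"required":["series"]}

```bash
ls; mkdir -p pics
python3 - <<'E'
from bench import r,eyes,spotter
import cv2
o=r.get_obs(); print(o, r.tip_reach)
for n in ("side","top","wrist"):
    f=eyes.grab_frame(n); cv2.imwrite(f"pics/{n}0.png",f["color"]); print(n,{k:v for k,v in f.items() if k!="color"})
E
```

```text
pics
{'clock': 0.0, 'joints': array([-1.27108113,  0.47780697,  0.0223399 ,  1.55649939, -0.01151749,
        1.10930383, -0.08309182]), 'qvel': array([-0.00046947,  0.00148697,  0.00101545,  0.00132072, -0.00017929,
        0.00129631, -0.00166772]), 'tau': array([-8.49341359e-04, -5.96459413e+01,  1.60752095e+00, -2.81205386e+01,
        1.23738527e-02,  9.10616247e-03,  2.01133821e-05]), 'tcp_pos': array([0.26747864, 0.61908237, 0.23830087]), 'orientation': array([-6.36079279e-01, -3.07625998e+00,  2.93995301e-03]), 'contact_force': array([-0.25669304, -0.0940608 , -0.11755985]), 'moment': array([ 0.01117756, -0.01682064,  0.01432751]), 'grip_width': 0.08545176916470151} 0.008
side {'intrinsics': array([[436.0192407 ,   0.        , 278.02995497],
       [  0.        , 436.0192407 , 213.90753853],
       [  0.        ,   0.        ,   1.        ]]), 'R': array([[ 0.93253201, -0.36103484, -0.00615568],
       [-0.26961731, -0.68486368, -0.67695513],
       [ 0.24018859,  0.63294201, -0.73599855]]), 't': array([-0.49057497,  0.30170148,  0.70898228]), 'shot': 1}
top {'intrinsics': ar
[... 207 characters left out ...]
      [-0.97208421,  0.03279502, -0.23232903],
       [ 0.2322451 , -0.00639854, -0.97263625]]), 't': array([0.11705418, 0.55971249, 0.81071772]), 'shot': 2}
wrist {'intrinsics': array([[309.88522957,   0.        , 283.77782017],
       [  0.        , 309.88522957, 213.17944491],
       [  0.        ,   0.        ,   1.        ]]), 'T_tool_cam': array([[ 1.23642880e-03, -9.65877972e-01, -2.58994622e-01,
         6.49261698e-02],
       [ 9.99999226e-01,  1.15849962e-03,  4.53517445e-04,
         2.00521411e-04],
       [-1.37997339e-04, -2.58994982e-01,  9.65878657e-01,
        -1.35096481e-01],
       [ 0.00000000e+00,  0.00000000e+00,  0.00000000e+00,
         1.00000000e+00]]), 'shot': 3}
```

View pics/side0.png

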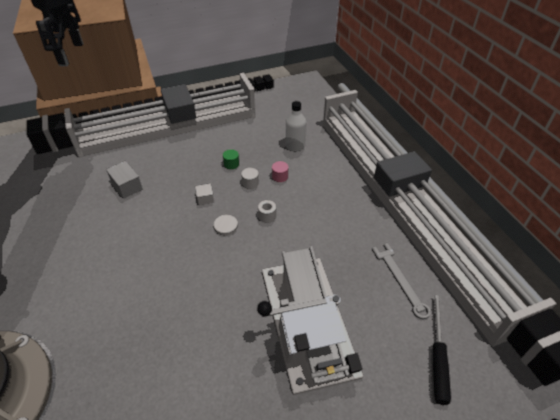

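View pics/top0.png

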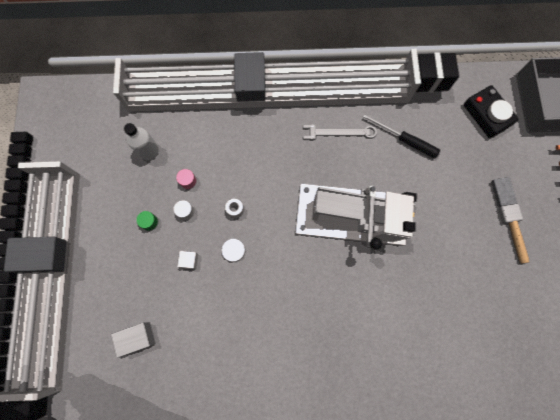

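View pics/wrist0.png

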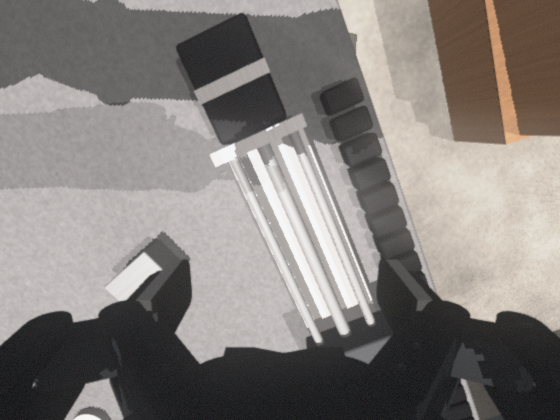

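```bash
cat > h.py <<'E'
import numpy as np, cv2
from scipy.spatial.transform import Rotation as Ro
from scipy.optimize import least_squares
from bench import r,eyes,spotter
def proj(f,X):
    X=np.atleast_2d(X); c=X@f["R"].T+f["t"]; p=c@f["intrinsics"].T; return p[:,:2]/p[:,2:]
def wristify(f,o):
    T=np.eye(4);T[:3,:3]=Ro.from_rotvec(o["orientation"]).as_matrix();T[:3,3]=o["tcp_pos"]
    C=np.linalg.inv(T@f["T_tool_cam"]); f["R"]=C[:3,:3]; f["t"]=C[:3,3]; return f
def ray(f,uv):
    d=f["R"].T@np.linalg.solve(f["intrinsics"],np.array([uv[0],uv[1],1.])); c=-f["R"].T@f["t"]; return c,d/np.linalg.norm(d)
def atz(f,uv,z):
    c,d=ray(f,uv); return c+d*(z-c[2])/d[2]
def tri(obs):
    A=np.zeros((3,3));b=np.zeros(3)
    for f,uv in obs:
        c,d=ray(f,uv);P=np.eye(3)-np.outer(d,d);A+=P;b+=P@c
    X=np.linalg.solve(A,b); return X,[np.linalg.norm(proj(f,X)[0]-uv) for f,uv in obs]
def grab(n):
    o=r.get_obs(); f=eyes.grab_frame(n)
    return wristify(f,o) if n=="wrist" else f
S=np.sin(np.radians(14));Cc=np.cos(np.radians(14))
def chuteR(yaw):
    # yaw: heading of downhill in world
    h=np.array([np.cos(yaw),np.sin(yaw),0]); X=h*Cc+np.array([0,0,-S]); Y=np.array([-h[1],h[0],0]); return np.column_stack([X,Y,np.cross(X,Y)])
LOC=dict(stop=[0,0,0],load=[-140,0,0],bridge=[-45.5,-18,62],gate_pivot=[-90,36,30],catch=[-90,-48,36],latch_ball=[-90,-84,60])
E
cat > a.py <<'E'
from h import *
fs={n:grab(n) for n in("side","top")}
res={}
for q in list(LOC)+["slug_mid","bushing_mid","square_blank_mid","thin_disc_mid"]:
    for n,f in fs.items():
        l=spotter.mark_of(f,q)
        res[q,n]=l
        print(q,n,[(np.round(d["uv"],1).tolist(),round(d["confidence"],2)) for d in l[:4]])
import pickle; pickle.dump((fs,res),open("a.pkl","wb"))
E
python3 a.py
```

```text
stop side [([325.8, 363.1], 0.69)]
stop top [([404.7, 214.7], 0.71)]
load side [([306.5, 285.2], 0.84)]
load top [([341.1, 203.1], 0.84)]
bridge side [([312.3, 324.1], 0.72)]
bridge top [([396.0, 213.7], 0.6)]
gate_pivot side [([334.2, 298.9], 0.95)]
gate_pivot top [([368.7, 227.3], 0.66), ([372.6, 188.1], 0.62)]
catch side [([287.5, 311.1], 0.68)]
catch top [([371.2, 223.8], 0.75)]
latch_ball side [([265.9, 307.6], 0.61)]
latch_ball top [([377.4, 243.3], 0.63)]
slug_mid side [([250.7, 178.7], 0.88), ([279.7, 171.2], 0.74), ([230.4, 157.1], 0.59)]
slug_mid top [([183.7, 209.8], 0.87), ([186.7, 182.4], 0.66), ([145.1, 221.3], 0.6), ([372.6, 185.0], 0.5)]
bushing_mid side [([268.4, 212.1], 0.75), ([205.2, 194.8], 0.29)]
bushing_mid top [([234.0, 209.7], 0.81)]
square_blank_mid side [([202.9, 195.3], 0.86)]
square_blank_mid top [([186.3, 260.9], 0.86)]
thin_disc_mid side [([226.0, 225.7], 0.69)]
thin_disc_mid top [([234.1, 250.7], 0.73)]
```

```bash
cat > fit.py <<'E'
from h import *
import pickle
fs,res=pickle.load(open("a.pkl","rb"))
pts={}
for q in LOC:
    us=[]
    for n in fs:
        l=res[q,n]; uv=l[0]["uv"] if not(q=="gate_pivot" and n=="top") else l[1]["uv"]
        us.append((fs[n],np.array(uv)))
    pts[q]=us; X,e=tri(us); print(q,X.round(4),np.round(e,1))
def model(p): 
    R=chuteR(p[3]); return {q:p[:3]+R@(np.array(v)/1000) for q,v in LOC.items()}
def resid(p):
    m=model(p); return np.concatenate([proj(f,m[q])[0]-uv for q,us in pts.items() for f,uv in us])
s=least_squares(resid,[0.5,-0.2,0.05,-1.6],loss="soft_l1",x_scale=[.1,.1,.1,1]); print(s.x); print(resid(s.x).reshape(-1,4).round(1))
np.save("fit.npy",s.x)
for q,v in model(s.x).items(): print(q,v.round(4))
for q,z in dict(slug_mid=.017,bushing_mid=.017,square_blank_mid=.015,thin_disc_mid=.006).items():
    us=[(fs[n],np.array(res[q,n][0]["uv"])) for n in fs]; X,e=tri(us); print(q,X.round(4),np.round(e,1),[atz(f,u,z).round(4)[:2] for f,u in us])
E
python3 fit.py
```

```text
stop [ 0.5408 -0.1731  0.0592] [0.5 0.4]
load [ 0.5687 -0.0347  0.0683] [0.8 0.7]
bridge [ 0.5304 -0.1348  0.1247] [0.1 0. ]
gate_pivot [ 0.5894 -0.0969  0.105 ] [1.1 0.9]
catch [ 0.5123 -0.0881  0.1017] [2.1 1.7]
latch_ball [ 0.4713 -0.0892  0.1363] [0.8 0.6]
[ 0.54372147 -0.17096721  0.05110207 -1.72709755]
[[ 1.2  0.1 -2.2 -0.1]
 [-0.4 -4.   2.2  0.5]
 [ 1.3  3.3  1.9  0.2]
 [ 2.3  0.4 -0.2  0.2]
 [-0.7 -3.2 -0.3  3. ]
 [-0.9  0.2 -2.3 -0.6]]
stop [ 0.5437 -0.171   0.0511]
load [ 0.5649 -0.0368  0.085 ]
bridge [ 0.5305 -0.1394  0.1223]
gate_pivot [ 0.5917 -0.0975  0.102 ]
catch [ 0.5085 -0.0858  0.1078]
latch_ball [ 0.4721 -0.086   0.1311]
slug_mid [0.5798 0.3196 0.0152] [0.1 0.1] [array([0.5795, 0.3178]), array([0.5792, 0.3192])]
bushing_mid [0.5794 0.204  0.013 ] [1.3 1.2] [array([0.5811, 0.2008]), array([0.5755, 0.2037])]
square_blank_mid [0.4615 0.3124 0.01  ] [0.5 0.5] [array([0.4598, 0.3072]), array([0.462 , 0.3113])]
thin_disc_mid [0.4832 0.2052 0.0073] [0.4 0.4] [array([0.4843, 0.2064]), array([0.4825, 0.2053])]
```

```bash
cat > plan.py <<'E'
from h import *
def rows_for(wps, n_each, grips, start=None):
    """wps: list of (pos, xangle_rad or None). linear interp, shift in axes before the row's turn"""
    o=r.get_obs(); R=Ro.from_rotvec(o["orientation"]).as_matrix()
    p=o["tcp_pos"].copy() if start is None else np.array(start[0],float)
    a=np.arctan2(R[1,0],R[0,0]) if start is None else start[1]
    out=[]
    for (q,b),n,g in zip(wps,n_each,grips):
        q=np.array(q,float); 
        if b is None: b=a
        dd=(b-a+np.pi)%(2*np.pi)-np.pi; p0=p.copy();a0=a
        for k in range(1,n+1):
            t=p0+(q-p0)*k/n; ta=a0+dd*k/n
            d=t-p; x=np.array([np.cos(a),np.sin(a),0]); y=np.array([np.sin(a),-np.cos(a),0])
            row=[round(d@x*100,1),round(d@y*100,1),round(-d[2]*100,1),round(-(ta-a),2),g]
            p=p+x*row[0]/100+y*row[1]/100-np.array([0,0,row[2]/100]); a=a-row[3]
            out.append(row)
    for i in range(0,len(out),8): print("; ".join("%g %g %g %g %g"%tuple(w) for w in out[i:i+8]))
    print("end",p.round(4),np.degrees(a).round(1)%360)
    return out
def tool():
    o=r.get_obs(); R=Ro.from_rotvec(o["orientation"]).as_matrix()
    print("t",round(o["clock"],2),"tcp",o["tcp_pos"].round(4),"xang",np.degrees(np.arctan2(R[1,0],R[0,0])).round(1),"z",R[:,2].round(3),"F",o["contact_force"].round(1),"w",round(o["grip_width"],4),"q",o["joints"].round(2)); return o
E
python3 - <<'E'
from plan import *
rows_for([((.48,.33,.26),None),((.5,-.08,.26),np.radians(171))],[8,8],[1,1])
E
```

```text
-3.9 -2.3 -0.3 -0 1; -3.8 -2.2 -0.2 -0 1; -3.9 -2.3 -0.3 -0 1; -3.9 -2.3 -0.2 -0 1; -3.9 -2.3 -0.3 -0 1; -3.8 -2.2 -0.3 -0 1; -3.9 -2.3 -0.2 -0 1; -3.9 -2.3 -0.3 -0 1
-2.3 -4.6 0 -0.03 1; -2.1 -4.7 0 -0.03 1; -2 -4.7 0 -0.03 1; -1.8 -4.8 0 -0.04 1; -1.6 -4.8 0 -0.03 1; -1.5 -4.9 0 -0.03 1; -1.4 -5 0 -0.03 1; -1.2 -5 0 -0.03 1
end [ 0.5001 -0.0802  0.2603] 171.0
```

Call:
{"fn": "carry_out", "kwargs": {
  "series": "-3.9 -2.3 -0.3 0 1; -3.9 -2.3 -0.3 0 1; -3.9 -2.3 -0.3 0 1; -3.9 -2.3 -0.3 0 1; -3.9 -2.3 -0.3 0 1; -3.9 -2.3 -0.3 0 1; -3.9 -2.3 -0.3 0 1; -3.9 -2.3 -0.2 0 1"
}}

```text
clock: 2.25
tcp_pos: [0.482, 0.3258, 0.2627]
orientation: [0.636, 3.076, 0.001]
contact_force: [0.4, 0.6, 0.8]
grip_width: 0.0856
```

Call:
{"fn": "carry_out", "kwargs": {
  "series": "-2.3 -4.6 0 -0.03 1; -2.1 -4.7 0 -0.03 1; -2 -4.7 0 -0.03 1; -1.8 -4.8 0 -0.04 1; -1.6 -4.8 0 -0.03 1; -1.5 -4.9 0 -0.03 1; -1.4 -5 0 -0.03 1; -1.2 -5 0 -0.03 1"
}}

```text
clock: 3.25
tcp_pos: [0.5011, -0.0846, 0.2627]
orientation: [0.246, 3.131, 0.0]
contact_force: [0.1, -0.1, 0.8]
grip_width: 0.0853
```

```bash
cat > w.py <<'E'
from plan import *
import pickle,sys
tag=sys.argv[1]
tool(); f=grab("wrist"); cv2.imwrite(f"pics/{tag}.png",f["color"]); pickle.dump(f,open(f"{tag}.pkl","wb"))
P=np.load("fit.npy");R=chuteR(P[3])
for q in LOC:
    X=P[:3]+R@(np.array(LOC[q])/1000); l=spotter.mark_of(f,q)
    print(q,proj(f,X)[0].round(1),[(np.round(d["uv"],1).tolist(),round(d["confidence"],2)) for d in l[:3]])
E
python3 w.py w1
```

```text
t 3.25 tcp [ 0.5011 -0.0846  0.2627] xang 171.0 z [ 0.001  0.    -1.   ] F [ 0.1 -0.1  0.8] w 0.0853 q [-0.27  0.18  0.35  1.94 -0.07  1.04  1.53]
stop [216.9 235.4] []
load [336.6 245.8] [([336.3, 246.5], 0.58)]
bridge [231.  242.2] [([230.7, 239.0], 0.74)]
gate_pivot [284.8 283.7] [([288.3, 279.6], 0.61)]
catch [283.4 207.7] [([283.3, 205.7], 0.88)]
latch_ball [276.7 173.7] [([275.0, 172.6], 0.9)]
```

View pics/w1.png

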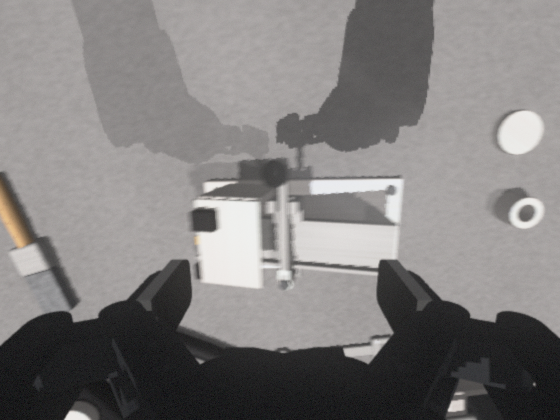

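```bash
cat > refit.py <<'E'
from h import *
import pickle
fs,res=pickle.load(open("a.pkl","rb")); w=pickle.load(open("w1.pkl","rb"))
W=dict(load=[336.3,246.5],bridge=[230.7,239],gate_pivot=[286.5,281],catch=[283.3,205.7],latch_ball=[275,172.6])
pts={}
for q in LOC:
    us=[(fs[n],np.array((res[q,n][0] if not(q=="gate_pivot" and n=="top") else res[q,n][1])["uv"])) for n in fs]
    if q in W: us.append((w,np.array(W[q])))
    pts[q]=us; X,e=tri(us); print(q,X.round(4),np.round(e,1))
def model(p): 
    R=chuteR(p[3]); return {q:p[:3]+R@(np.array(v)/1000) for q,v in LOC.items()}
def resid(p):
    m=model(p); return np.concatenate([(proj(f,m[q])[0]-uv)*(1.5 if f is w else 1) for q,us in pts.items() for f,uv in us])
s=least_squares(resid,[0.5,-0.2,0.05,-1.6],loss="soft_l1",x_scale=[.1,.1,.1,1]); print(s.x)
np.save("fit.npy",s.x)
m=model(s.x)
for q,us in pts.items(): print(q,m[q].round(4),[(proj(f,m[q])[0]-uv).round(1).tolist() for f,uv in us])
im=w["color"].copy(); R=chuteR(s.x[3])
def L(a,b,c=(0,0,255)):
    p=proj(w,[s.x[:3]+R@(np.array(a)/1000),s.x[:3]+R@(np.array(b)/1000)]); cv2.line(im,*[tuple(int(round(v)) for v in k) for k in p],c,1)
for y in(-23.5,23.5): L([-200,y,0],[0,y,0])
L([-200,-23.5,0],[-200,23.5,0])
c=[[-76,-60,66],[-76,24,66],[-15,24,66],[-15,-60,66]]
for i in range(4): L(c[i],c[(i+1)%4],(0,255,0))
L([-90,36,30],[-90,-84,30],(255,0,0)); L([-90,-84,30],[-90,-84,60],(255,0,255))
cv2.imwrite("pics/ov1.png",cv2.resize(im[120:340,150:450],None,fx=2.6,fy=2.6,interpolation=cv2.INTER_CUBIC))
E
python3 refit.py
```

```text
stop [ 0.5408 -0.1731  0.0592] [0.5 0.4]
load [ 0.5694 -0.0351  0.0699] [1.5 0.3 2. ]
bridge [ 0.5287 -0.1361  0.126 ] [0.8 1.1 3.6]
gate_pivot [ 0.5894 -0.0962  0.1034] [0.8 1.2 1.4]
catch [ 0.5112 -0.0873  0.1004] [1.3 2.4 3.1]
latch_ball [ 0.4711 -0.0883  0.1355] [1.1 0.7 1.7]
[ 0.54332815 -0.17093968  0.04958122 -1.71977862]
stop [ 0.5433 -0.1709  0.0496] [[0.9, 0.6], [-2.4, 0.2]]
load [ 0.5635 -0.0366  0.0835] [[-1.2, -3.4], [2.1, 1.3], [0.1, -2.4]]
bridge [ 0.5299 -0.1394  0.1207] [[0.9, 4.0], [1.8, 0.6], [0.4, 2.0]]
gate_pivot [ 0.5908 -0.0971  0.1005] [[1.6, 0.9], [-0.5, 0.8], [-1.5, 1.2]]
catch [ 0.5075 -0.0861  0.1063] [[-1.3, -2.4], [-0.3, 3.6], [-0.3, 0.6]]
latch_ball [ 0.4711 -0.0865  0.1296] [[-1.4, 1.2], [-2.2, 0.1], [1.0, -0.2]]
```

View pics/ov1.png

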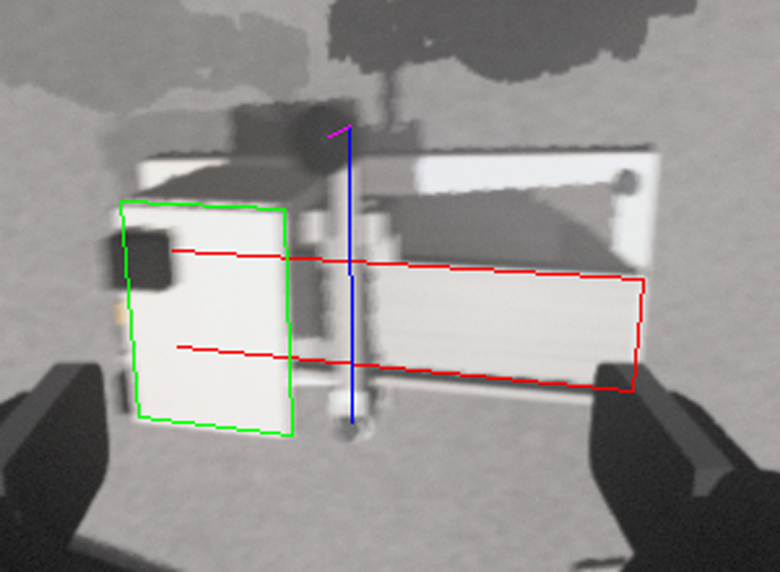

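Run:
```python
from plan import *
rows_for([((.471,-.0875,.18),None)],[3],[.7])
```

```text
1 -0.4 2.7 -0 0.7; 0.9 -0.3 2.8 -0 0.7; 1 -0.4 2.7 -0 0.7
end [ 0.4709 -0.0877  0.1803] 171.1
```

Call:
{"fn": "carry_out", "kwargs": {
  "series": "1 -0.4 2.7 0 0.7; 0.9 -0.3 2.8 0 0.7; 1 -0.4 2.7 0 0.7; 0 0 0 0 0.7"
}}

```text
clock: 4.1
tcp_pos: [0.469, -0.088, 0.1788]
orientation: [-0.245, -3.128, 0.0]
contact_force: [-0.2, 0.7, 0.7]
grip_width: 0.06
```

```bash
python3 w.py w2
```

```text
t 4.1 tcp [ 0.469  -0.088   0.1788] xang 171.1 z [-0.004  0.    -1.   ] F [-0.2  0.7  0.7] w 0.06 q [-0.24  0.23  0.34  2.09 -0.11  0.83  1.58]
stop [209.4 295.5] []
load [361.1 315.2] [([360.6, 315.2], 0.71)]
bridge [225.4 323.6] [([227.2, 321.2], 0.92)]
gate_pivot [295.5 366.2] []
catch [294.3 275.6] [([295.9, 274.6], 0.56)]
latch_ball [286.4 240. ] [([286.7, 237.8], 0.58)]
```

View pics/w2.png

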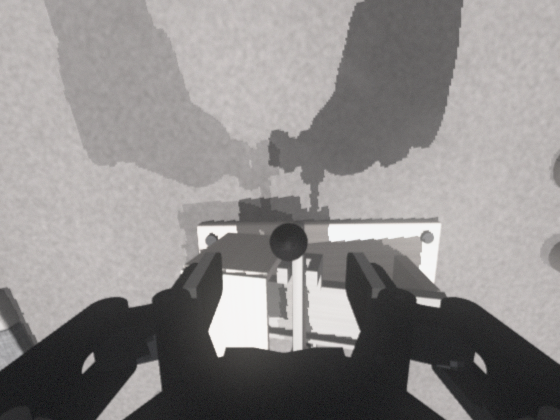

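Call:
{"fn": "carry_out", "kwargs": {
  "series": "-0.2 0.3 2.9 0 0.7; 0 0 2.9 0 0.7; 0 0 0 0 0; 0 0 0 0 0; 0 0 0 0 0",
  "grip_force": 30
}}

```text
clock: 5.08
tcp_pos: [0.474, -0.0863, 0.1234]
orientation: [0.247, 3.13, 0.001]
contact_force: [0.6, 1.6, 0.6]
grip_width: 0.022
```

```bash
python3 w.py w3
```

```text
t 5.08 tcp [ 0.474  -0.0863  0.1234] xang 171.0 z [ 0.002  0.001 -1.   ] F [0.6 1.6 0.6] w 0.022 q [-0.22  0.33  0.32  2.13 -0.16  0.7   1.62]
stop [189.3 326.1] []
load [377.7 355.7] []
bridge [201.8 377.6] []
gate_pivot [295. 422.] []
catch [293.1 312.4] [([294.2, 312.6], 0.8)]
latch_ball [281.9 271.7] [([280.9, 270.1], 0.68)]
```

View pics/w3.png

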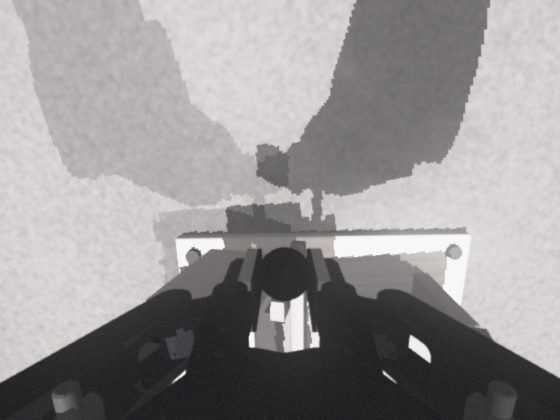

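```bash
cat > gate.py <<'E'
from plan import *
P=np.load("fit.npy");Rc=chuteR(P[3])
def ball(g,l):
    d=np.array([-np.sin(g),-np.cos(g),0]); c=np.array([-90,36,30.])+12*d+(108*np.cos(l)-30*np.sin(l))*d+np.array([0,0,108*np.sin(l)+30*np.cos(l)])
    return P[:3]+Rc@(c/1000)
def seq(gl, grip, g0=None, yaw=1.0, anchor=None):
    """gl list of (g,l), first is current; moves TCP by ball displacement, yaw follows gate"""
    o=tool(); R=Ro.from_rotvec(o["orientation"]).as_matrix(); a=np.arctan2(R[1,0],R[0,0]); p=o["tcp_pos"]
    b0=ball(*gl[0]); w=[(p+ball(*k)-b0, a-yaw*(k[0]-gl[0][0])) for k in gl[1:]]
    return rows_for(w,[1]*len(w),[grip]*len(w))
E
python3 - <<'E'
from gate import *
seq([(0,0),(0,.04),(0,.08),(0,.14),(0,.2),(0,.26),(0,.32)],0)
E
```

```text
t 5.42 tcp [ 0.4737 -0.0863  0.1228] xang 171.0 z [ 0.001  0.    -1.   ] F [0.1 1.3 5.5] w 0.0219 q [-0.22  0.33  0.32  2.13 -0.16  0.7   1.62]
-0.1 -0.1 -0.4 -0 0; -0.2 -0.1 -0.4 -0 0; -0.2 -0.2 -0.6 -0 0; -0.3 -0.1 -0.6 -0 0; -0.3 -0.1 -0.6 -0 0; -0.4 -0.2 -0.5 -0 0
end [ 0.4873 -0.0966  0.1538] 171.0
```

Call:
{"fn": "carry_out", "kwargs": {
  "series": "-0.1 -0.1 -0.4 0 0; -0.2 -0.1 -0.4 0 0; -0.2 -0.2 -0.6 0 0; -0.3 -0.1 -0.6 0 0; -0.3 -0.1 -0.6 0 0; -0.4 -0.2 -0.5 0 0"
}}

```text
clock: 6.18
tcp_pos: [0.4866, -0.0964, 0.1535]
orientation: [-0.247, -3.131, -0.001]
contact_force: [-0.5, 6.9, 1.2]
grip_width: 0.0221
```

```bash
cat > shots.py <<'E'
from plan import *
import sys,pickle
tool()
for n in sys.argv[2:]:
    f=grab(n); pickle.dump(f,open(f"{sys.argv[1]}_{n}.pkl","wb"))
    im=f["color"]
    if n=="side": im=cv2.resize(im[210:400,200:420],None,fx=3,fy=3,interpolation=cv2.INTER_CUBIC)
    if n=="top": im=cv2.resize(im[150:300,250:450],None,fx=3.5,fy=3.5,interpolation=cv2.INTER_CUBIC)
    cv2.imwrite(f"pics/{sys.argv[1]}_{n}.png",im)
E
python3 shots.py lift side
```

```text
t 6.17 tcp [ 0.4866 -0.0964  0.1535] xang 171.0 z [-0.001  0.001 -1.   ] F [-0.5  6.9  1.2] w 0.0221 q [-0.21  0.3   0.34  2.08 -0.14  0.78  1.62]
```

View pics/lift_side.png

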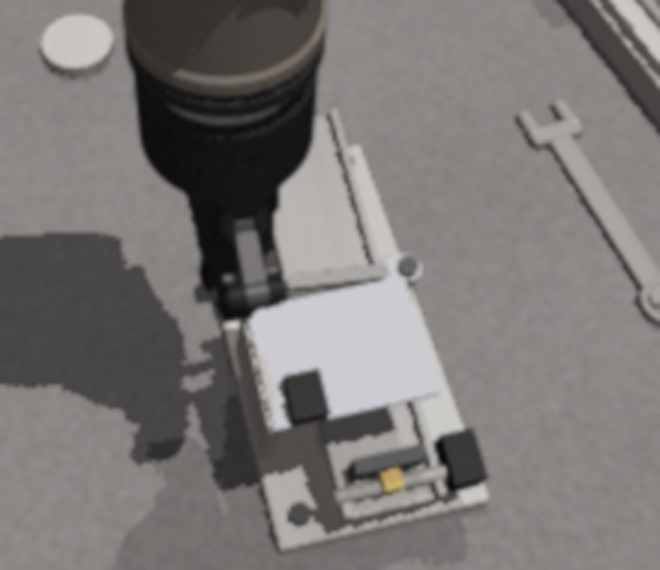

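Run:
```python
from gate import *
seq([(0,.32),(.06,.32)]+[(.06+.15*k,.32) for k in range(1,15)]+[(2.22,.32)],0)
```

```text
t 6.22 tcp [ 0.487  -0.0966  0.1541] xang 171.0 z [-0.001  0.001 -1.   ] F [-1.1  6.3  1.4] w 0.0216 q [-0.21  0.3   0.34  2.08 -0.14  0.79  1.62]
-0 0.6 -0.2 0.06 0; -0.1 1.5 -0.3 0.15 0; -0.1 1.6 -0.4 0.15 0; -0.2 1.5 -0.3 0.15 0; -0.1 1.5 -0.4 0.15 0; -0.1 1.6 -0.2 0.15 0; -0.1 1.5 -0.3 0.15 0; -0.1 1.6 -0.2 0.15 0
-0.2 1.6 -0.1 0.15 0; -0.1 1.5 -0.1 0.15 0; -0.1 1.6 -0 0.15 0; -0.1 1.6 -0 0.15 0; -0.1 1.5 0.1 0.15 0; -0.1 1.6 0.1 0.15 0; -0.1 1.6 0.2 0.15 0; 0 0.6 0.1 0.06 0
end [ 0.6658 -0.0417  0.1741] 43.8
```

Call:
{"fn": "carry_out", "kwargs": {
  "series": "0 0.6 -0.2 0.06 0; -0.1 1.5 -0.3 0.15 0; -0.1 1.6 -0.4 0.15 0"
}}

```text
clock: 6.6
tcp_pos: [0.4974, -0.0635, 0.1621]
orientation: [-0.815, -3.032, 0.003]
contact_force: [1.5, -1.4, -2.7]
grip_width: 0.0222
```

```bash
python3 shots.py sw1 side wrist
```

```text
t 6.6 tcp [ 0.4974 -0.0635  0.1621] xang 149.9 z [-0.002 -0.002 -1.   ] F [ 1.5 -1.4 -2.7] w 0.0222 q [-0.34  0.3   0.41  2.06 -0.16  0.81  1.21]
```

View pics/sw1_side.png

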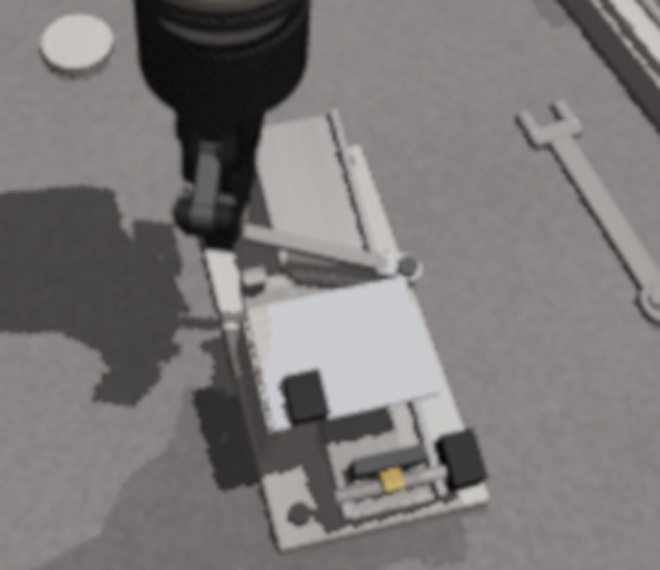

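View pics/sw1_wrist.png

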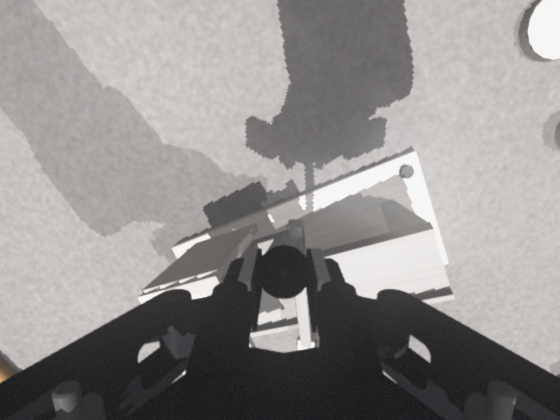

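Call:
{"fn": "carry_out", "kwargs": {
  "series": "-0.2 1.5 -0.3 0.15 0; -0.1 1.5 -0.4 0.15 0; -0.1 1.6 -0.2 0.15 0; -0.1 1.5 -0.3 0.15 0; -0.1 1.6 -0.2 0.15 0"
}}

```text
clock: 7.32
tcp_pos: [0.557, -0.0155, 0.176]
orientation: [-1.862, -2.528, 0.003]
contact_force: [-1.4, -0.2, -2.5]
grip_width: 0.0218
```

Call:
{"fn": "carry_out", "kwargs": {
  "series": "-0.2 1.6 -0.1 0.15 0; -0.1 1.5 -0.1 0.15 0; -0.1 1.6 0 0.15 0; -0.1 1.6 0 0.15 0; -0.1 1.5 0.1 0.15 0; -0.1 1.6 0.1 0.15 0"
}}

```text
clock: 8.07
tcp_pos: [0.6481, -0.029, 0.1758]
orientation: [-2.777, -1.467, 0.003]
contact_force: [-1.9, 1.4, -1.8]
grip_width: 0.0221
```

```bash
python3 - <<'E'
from gate import *
tool(); print([ball(g,.32).round(4) for g in (1.7,1.8,1.9,2,2.22)], (ball(1.86,.32)-ball(0,.32)).round(4))
E
python3 shots.py sw2 side wrist
```

```text
t 8.07 tcp [ 0.6481 -0.029   0.1758] xang 55.7 z [-0.002  0.    -1.   ] F [-1.9  1.4 -1.8] w 0.0221 q [-0.56  0.6   0.75  1.72 -0.47  1.01 -0.25]
[array([ 0.617 , -0.0141,  0.1863]), array([ 0.6269, -0.0174,  0.1858]), array([ 0.6365, -0.0217,  0.1851]), array([ 0.6456, -0.0268,  0.1842]), array([ 0.6634, -0.0412,  0.1813])] [0.1481 0.0766 0.0244]
t 8.07 tcp [ 0.6481 -0.029   0.1758] xang 55.7 z [-0.002  0.    -1.   ] F [-1.9  1.4 -1.8] w 0.0221 q [-0.56  0.6   0.75  1.72 -0.47  1.01 -0.25]
```

View pics/sw2_side.png

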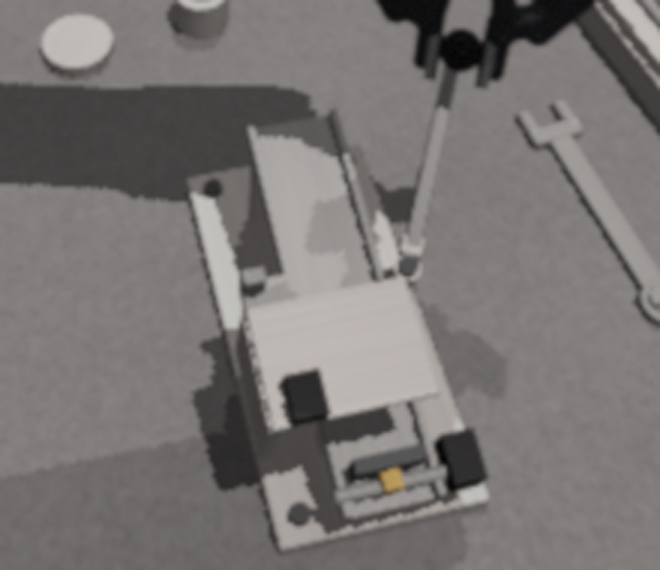

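Run:
```python
from gate import *
seq([(2.02,.32),(2.12,.28),(2.2,.2),(2.2,.1),(2.2,0.02)],0)
```

```text
t 8.18 tcp [ 0.6487 -0.0296  0.1758] xang 55.8 z [-0.001 -0.001 -1.   ] F [0.2 1.6 0.4] w 0.022 q [-0.56  0.6   0.75  1.72 -0.47  1.01 -0.25]
0.3 1 0.4 0.1 0; 0.5 0.8 0.8 0.08 0; 0.7 -0.1 0.9 -0 0; 0.4 -0.1 0.8 -0 0
end [ 0.6743 -0.0247  0.1468] 45.5
```

Call:
{"fn": "carry_out", "kwargs": {
  "series": "0.3 1 0.4 0.1 0; 0.5 0.8 0.8 0.08 0; 0.7 -0.1 0.9 0 0; 0.4 -0.1 0.8 0 0; 0 0 0 0 0.7; 0 0 0 0 0.7; 0 0 -4 0 0.7; 0 0 -5 0 0.7"
}}

```text
clock: 9.18
tcp_pos: [0.6735, -0.0227, 0.2377]
orientation: [-2.896, -1.216, 0.003]
contact_force: [-0.1, 0.8, -0.5]
grip_width: 0.06
```

```bash
python3 shots.py sw3 side wrist
```

```text
t 9.18 tcp [ 0.6735 -0.0227  0.2377] xang 45.5 z [-0.002  0.    -1.   ] F [-0.1  0.8 -0.5] w 0.06 q [-0.6   0.6   0.82  1.6  -0.47  1.16 -0.44]
```

View pics/sw3_side.png

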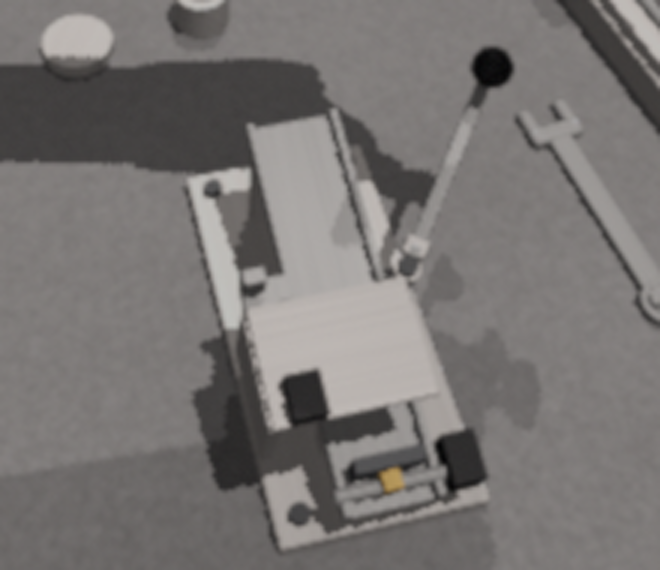

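View pics/sw3_wrist.png

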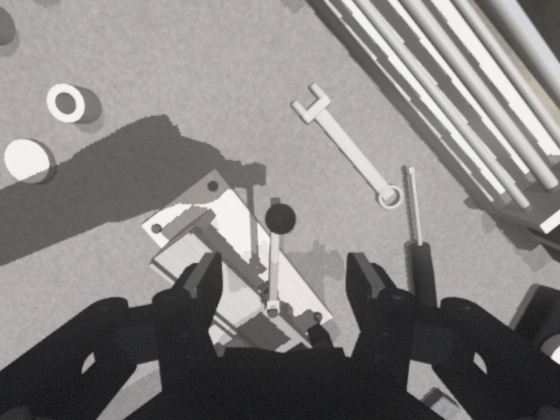

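Run:
```python
from h import *
import pickle
fs,res=pickle.load(open("a.pkl","rb"))
L=res["slug_mid","side"];T=res["slug_mid","top"]
s=np.array([.5795,.3190])
for i,j in((1,1),(2,2)):
    X,e=tri([(fs["side"],L[i]["uv"]),(fs["top"],T[j]["uv"])]); d=X[:2]-s; print(X.round(4),np.round(e,1),np.linalg.norm(d),np.degrees(np.arctan2(d[1],d[0])))
```

```text
[0.6477 0.3126 0.0208] [1.6 1.7] 0.06846318445214832 -5.34260658273248
[0.5551 0.4048 0.0227] [0.5 0.5] 0.08917265855661756 105.89534714754902
```

Run:
```python
from plan import *
rows_for([((.5797,.3190,.14),None)],[8],[.7])
```

```text
2.2 -3.9 1.3 -0 0.7; 2.2 -3.9 1.3 -0 0.7; 2.2 -3.8 1.3 -0 0.7; 2.2 -3.9 1.3 -0 0.7; 2.2 -3.9 1.3 -0 0.7; 2.2 -3.9 1.3 -0 0.7; 2.2 -3.8 1.3 -0 0.7; 2.3 -3.9 1.3 -0 0.7
end [0.5801 0.3192 0.1397] 45.5
```

Call:
{"fn": "carry_out", "kwargs": {
  "series": "2.2 -3.9 1.3 0 0.7; 2.2 -3.9 1.3 0 0.7; 2.2 -3.9 1.3 0 0.7; 2.2 -3.9 1.3 0 0.7; 2.2 -3.9 1.3 0 0.7; 2.2 -3.9 1.3 0 0.7; 2.2 -3.8 1.3 0 0.7; 2.2 -3.8 1.3 0 0.7"
}}

```text
clock: 10.28
tcp_pos: [0.5759, 0.3214, 0.1331]
orientation: [-2.896, -1.216, -0.001]
contact_force: [0.6, 0.1, -0.6]
grip_width: 0.0598
```

Run:
```python
from plan import *
tool(); f=grab("wrist"); cv2.imwrite("pics/s1.png",f["color"])
for q in("slug_mid","bushing_mid"):
  for d in spotter.mark_of(f,q): print(q,np.round(d["uv"],1),round(d["confidence"],2),atz(f,d["uv"],.017).round(4))
for d in spotter.trace(f,"slug_mid"): 
  ys,xs=np.nonzero(d["pixels"]); print("trace",d["uv"],d["confidence"],xs.min(),xs.max(),ys.min(),ys.max())
tool()
```

```text
t 10.28 tcp [0.5759 0.3214 0.1331] xang 45.5 z [ 0.     0.001 -1.   ] F [ 0.6  0.1 -0.6] w 0.0598 q [-1.11  0.68  0.76  1.72 -0.56  0.96 -0.91]
slug_mid [286.9 208.3] 0.95 [0.58   0.3213 0.017 ]
slug_mid [191.2 154.7] 0.76 [0.5562 0.4064 0.017 ]
slug_mid [357. 148.] 0.61 [0.6543 0.3177 0.017 ]
trace [188.9, 154.0] 0.76 162 222 131 183
trace [287.3, 210.9] 0.74 262 311 184 237
trace [358.2, 149.2] 0.7 331 390 124 177
t 10.47 tcp [0.5757 0.3209 0.1329] xang 45.7 z [-0. -0. -1.] F [-0.4 -0.1  0.5] w 0.0598 q [-1.11  0.68  0.76  1.72 -0.56  0.97 -0.91]
```

View pics/s1.png

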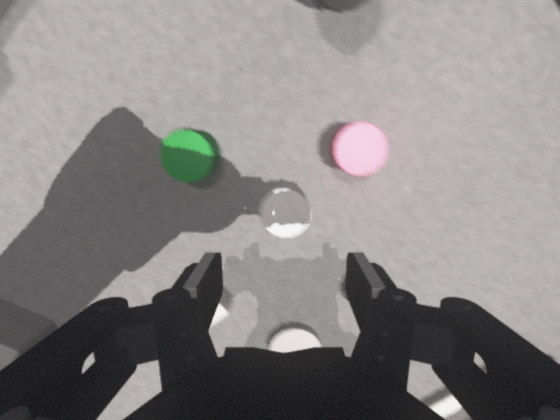

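Call:
{"fn": "carry_out", "kwargs": {
  "series": "0.2 0.3 3 0 0.7; 0 0 4 0 0.7; 0 0 3 0 0.7; 0 0 1.9 0 0.7; 0 0 0 0 0; 0 0 0 0 0; 0 0 0 0 0",
  "grip_force": 40
}}

```text
clock: 11.35
tcp_pos: [0.5808, 0.3193, 0.0156]
orientation: [-2.897, -1.214, -0.003]
contact_force: [0.1, 0.3, -1.0]
grip_width: 0.0392
```

Call:
{"fn": "carry_out", "kwargs": {
  "series": "0 0 -2 0 0; 0 0 -4 0 0; 0 0 -5 0 0; 0 0 -5 0 0"
}}

```text
clock: 11.85
tcp_pos: [0.5802, 0.3188, 0.1776]
orientation: [-2.897, -1.214, -0.002]
contact_force: [1.0, 2.2, -1.7]
grip_width: 0.0389
```

```bash
python3 shots.py g1 wrist
python3 - <<'E'
from gate import *
R=Rc
for X in(-140,-130): print(X,(P[:3]+R@np.array([X/1000,0,0])).round(4),(P[:3]+R@np.array([X/1000,0,.017])).round(4))
print(np.degrees(P[3])+180)
E
```

```text
t 11.85 tcp [0.5802 0.3188 0.1776] xang 45.5 z [ 0.001  0.001 -1.   ] F [ 1.   2.2 -1.7] w 0.0389 q [-1.13  0.64  0.8   1.69 -0.52  1.04 -0.94]
-140 [ 0.5635 -0.0366  0.0835] [ 0.5629 -0.0407  0.0999]
-130 [ 0.5621 -0.0462  0.081 ] [ 0.5614 -0.0503  0.0975]
81.46394328870448
```

View pics/g1_wrist.png

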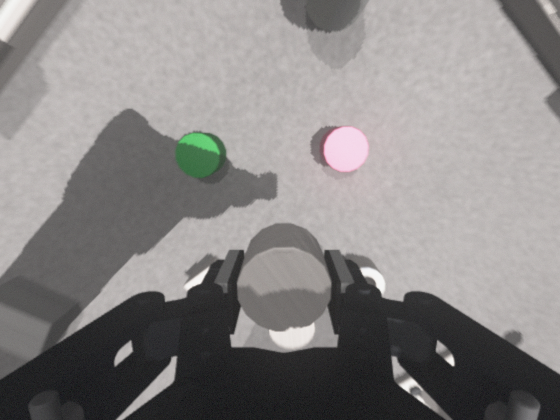

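Run:
```python
from plan import *
rows_for([((.563,-.02,.17),np.radians(81.5))],[8],[0])
```

```text
-3.2 2.8 0.2 -0.08 0; -3.4 2.5 0.2 -0.08 0; -3.6 2.3 0.2 -0.08 0; -3.8 1.9 0.1 -0.07 0; -3.9 1.7 0.2 -0.08 0; -4 1.4 0.2 -0.08 0; -4.2 1 0.2 -0.08 0; -4.2 0.7 0.2 -0.08 0
end [ 0.5629 -0.0204  0.1698] 81.5
```

Call:
{"fn": "carry_out", "kwargs": {
  "series": "-3.2 2.8 0.2 -0.08 0; -3.4 2.5 0.2 -0.08 0; -3.6 2.3 0.2 -0.08 0; -3.8 1.9 0.1 -0.07 0; -3.9 1.7 0.2 -0.08 0; -4 1.4 0.2 -0.08 0; -4.2 1 0.2 -0.08 0; -4.2 0.7 0.2 -0.08 0"
}}

```text
clock: 12.9
tcp_pos: [0.5595, -0.0227, 0.1607]
orientation: [2.376, 2.054, 0.003]
contact_force: [1.0, -0.7, -1.0]
grip_width: 0.0388
```

```bash
cat > ov.py <<'E'
from gate import *
import sys,pickle
tag,n=sys.argv[1:3]
tool(); f=grab(n); pickle.dump(f,open(f"{tag}.pkl","wb")); cv2.imwrite(f"pics/{tag}raw.png",f["color"])
box=dict(wrist=(0,0,560,420,1.42),top=(280,160,440,270,5),side=(240,230,380,400,3.5))[n]
k=box[4]; im=cv2.resize(f["color"][box[1]:box[3],box[0]:box[2]],None,fx=k,fy=k,interpolation=cv2.INTER_CUBIC)
def L(a,b,c=(0,0,255)):
    p=proj(f,[P[:3]+Rc@(np.array(a)/1000),P[:3]+Rc@(np.array(b)/1000)]); cv2.line(im,*[tuple(int(round(v)) for v in ((q+.5-np.array(box[:2]))*k-.5)) for q in p],c,1)
for y in(-23.5,23.5): L([-200,y,0],[0,y,0])
for y in(-27.5,27.5): L([-200,y,8],[0,y,8],(255,255,0))
L([-200,-23.5,0],[-200,23.5,0])
c=[[-76,-60,66],[-76,24,66],[-15,24,66],[-15,-60,66]]
for i in range(4): L(c[i],c[(i+1)%4],(0,255,0))
L([0,-19,24],[0,19,24],(255,0,255))
cv2.imwrite(f"pics/{tag}.png",im)
E
python3 ov.py c1 wrist
```

```text
t 12.9 tcp [ 0.5595 -0.0227  0.1607] xang 81.7 z [ 0.002  0.    -1.   ] F [ 1.  -0.7 -1. ] w 0.0388 q [-0.59  0.45  0.68  1.94 -0.36  0.87  0.13]
```

View pics/c1.png

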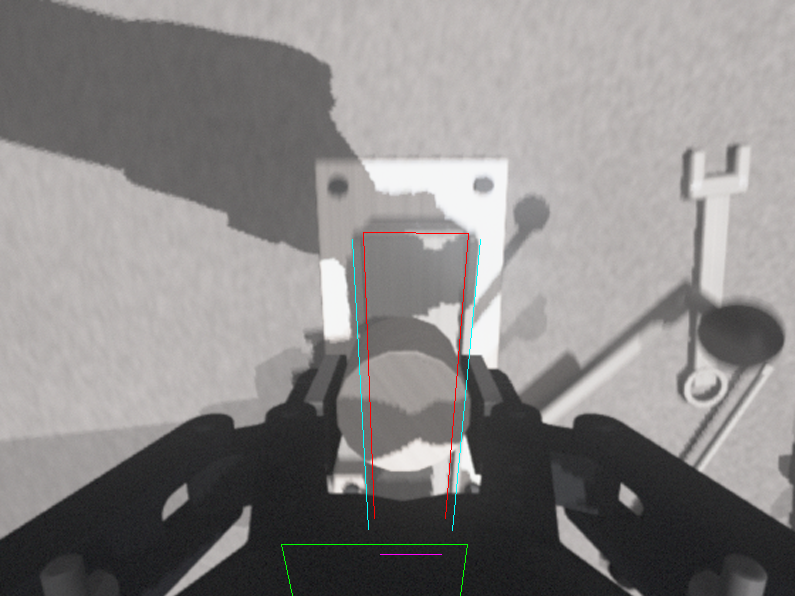

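Run:
```python
import cv2
im=cv2.imread("pics/c1raw.png"); im2=cv2.imread("pics/c1.png")
a=cv2.resize(im[100:260,210:370],None,fx=5,fy=3.7,interpolation=cv2.INTER_CUBIC)
a=cv2.convertScaleAbs(a,alpha=1.3); cv2.imwrite("pics/c1z.png",a)
```

```text
(no output)
```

View pics/c1z.png

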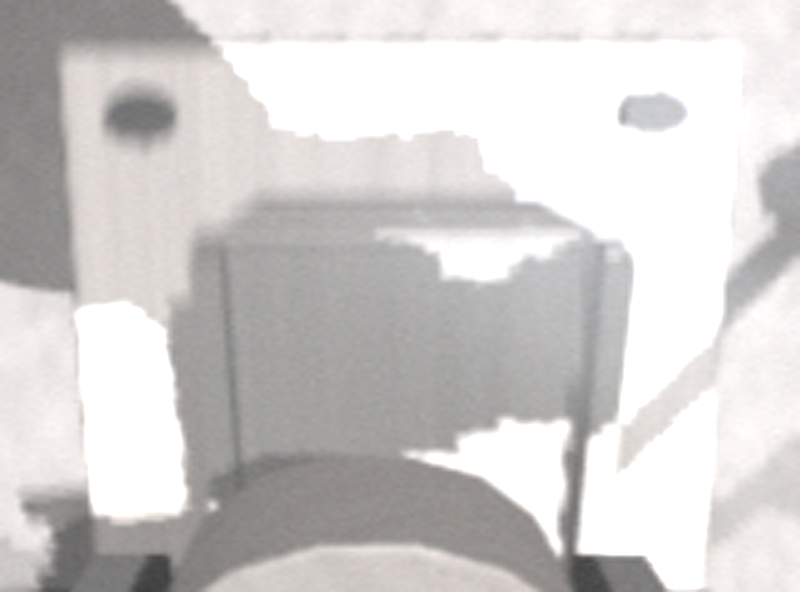

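Run:
```python
import cv2
im=cv2.imread("pics/w1.png")
a=cv2.resize(im[180:300,190:410],None,fx=3.6,fy=4.8,interpolation=cv2.INTER_CUBIC)
cv2.imwrite("pics/w1z.png",a)
```

```text
(no output)
```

View pics/w1z.png

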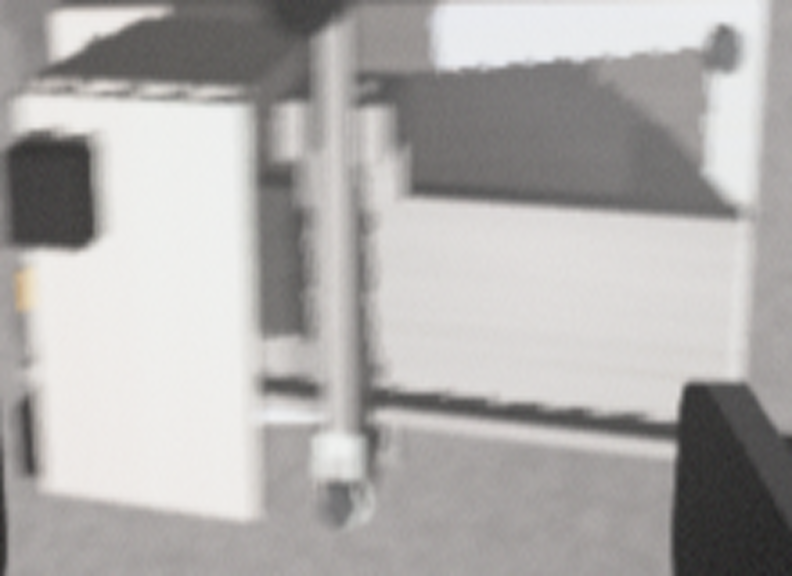

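```bash
cat > refit2.py <<'E'
from h import *
import pickle
fs,res=pickle.load(open("a.pkl","rb")); w=pickle.load(open("w1.pkl","rb")); c=pickle.load(open("c1.pkl","rb"))
Z=lambda x,y:(190+x/3.6,180+y/4.8)
C=lambda x,y:(210+x/5,100+y/3.7)
pp=[(w,[-76,-60,66],Z(255,100)),(w,[-76,24,66],Z(262,520)),(w,[-15,24,66],Z(42,492)),(w,[-15,-60,66],Z(20,95)),
 (w,[-200,-27.5,8],Z(740,213)),(w,[-90,-84,60],(275,172.8)),
 (c,[-200,-23.5,0],C(226,240)),(c,[-200,23.5,0],C(580,240))]
ll=[(w,[-200,23.5,0],[-100,23.5,0],Z(390,393),Z(675,424)),(c,[-200,-23.5,0],[-160,-23.5,0],C(228,250),C(242,480)),(c,[-200,23.5,8],[-160,23.5,8],C(603,250),C(578,540)),
 (w,[-90,36,34],[-90,-60,34],Z(335,60),Z(345,430))]
def T(p,v): return p[:3]+chuteR(p[3])@(np.array(v)/1000)
def resid(p):
    o=[]
    for f,v,uv in pp: o+=list(proj(f,T(p,v))[0]-uv)
    for f,a,b,u1,u2 in ll:
        A,B=proj(f,[T(p,a),T(p,b)]); n=np.array([-(B-A)[1],(B-A)[0]])/np.linalg.norm(B-A); o+=[(u1-A)@n,(u2-A)@n]
    for q in LOC:
        for n in fs:
            uv=(res[q,n][0] if not(q=="gate_pivot" and n=="top") else res[q,n][1])["uv"]; o+=list((proj(fs[n],T(p,LOC[q]))[0]-uv)*.3)
    return np.array(o)
s=least_squares(resid,np.load("fit.npy"),loss="soft_l1",x_scale=[.1,.1,.1,1]); e=resid(s.x)
print(s.x); print(e[:16].reshape(-1,2).round(1).tolist()); print(e[16:24].reshape(-1,2).round(1).tolist());print((e[24:]/.3).reshape(-1,4).round(1).tolist())
np.save("fit.npy",s.x)
E
cp fit.npy fit1.npy; python3 refit2.py
```

```text
[ 0.54525627 -0.17144738  0.04972364 -1.70773748]
[[-2.7, 0.8], [-1.1, -0.4], [1.6, -0.8], [-0.1, -0.5], [2.2, 1.0], [-0.4, 0.9], [-0.4, -0.7], [3.0, -1.2]]
[[-0.4, -0.2], [-0.6, -0.0], [0.2, -0.4], [0.6, 1.9]]
[[2.1, 0.4, -2.3, -0.6], [-0.9, -3.3, 2.2, 1.1], [2.0, 4.0, 2.1, -0.1], [2.2, 0.6, -0.5, 0.3], [-0.5, -2.1, 0.1, 3.1], [-0.5, 1.7, -1.5, -0.4]]
```

Run:
```python
from gate import *
T=lambda v:P[:3]+Rc@(np.array(v)/1000)
L=T([-140,0,0]); print(L, np.degrees(P[3])+180)
a=np.radians(np.degrees(P[3])+180)
rows_for([((L[0],L[1],L[2]+.05),a),((L[0],L[1],L[2]+.0216),a)],[3,2],[0,0])
```

```text
[ 0.56380046 -0.0368777   0.0835927 ] 82.1538498433591
-0.2 0.2 0.9 -0 0; -0.2 0.2 0.9 -0.01 0; -0.2 0.2 1 -0 0; 0 0 1.4 -0 0; 0 0 1.4 -0 0
end [ 0.5635 -0.0371  0.1051] 82.0
```

Call:
{"fn": "carry_out", "kwargs": {
  "series": "-0.2 0.2 0.9 0 0; -0.2 0.2 0.9 -0.01 0; -0.2 0.2 1 0 0; 0 0 1.2 0 0; 0 0 0.8 0 0; 0 0 0.6 0 0; 0 0 0 0 0"
}}

```text
clock: 13.82
tcp_pos: [0.5644, -0.0277, 0.1051]
orientation: [-2.368, -2.064, 0.0]
contact_force: [-0.7, 0.5, 1.1]
grip_width: 0.0389
```

```bash
python3 ov.py c2 wrist; python3 shots.py p1 side
```

```text
t 13.82 tcp [ 0.5644 -0.0277  0.1051] xang 82.1 z [-0.001  0.    -1.   ] F [-0.7  0.5  1.1] w 0.0389 q [-0.53  0.53  0.61  1.97 -0.43  0.77  0.2 ]
t 13.88 tcp [ 0.5645 -0.0277  0.1052] xang 82.1 z [-0.  0. -1.] F [ 0.2 -1.  -1.3] w 0.039 q [-0.53  0.53  0.61  1.97 -0.43  0.77  0.2 ]
```

View pics/c2.png

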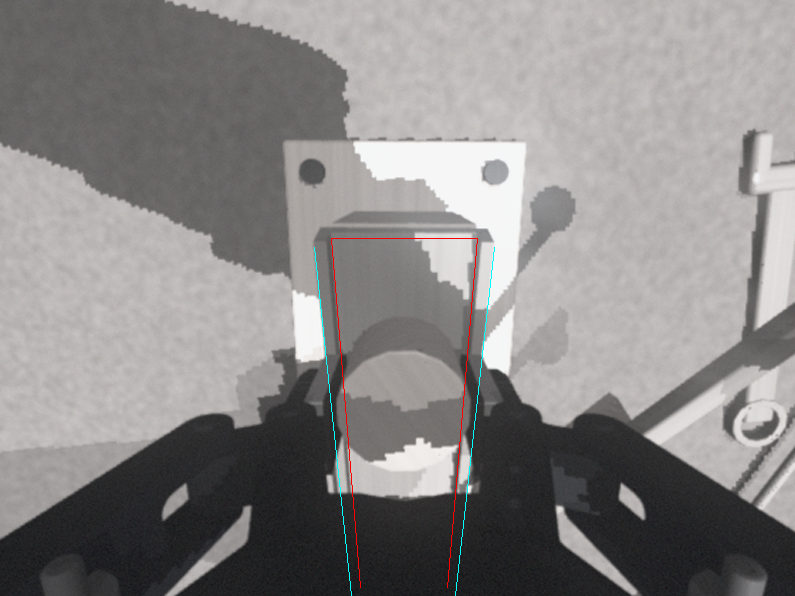

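View pics/p1_side.png

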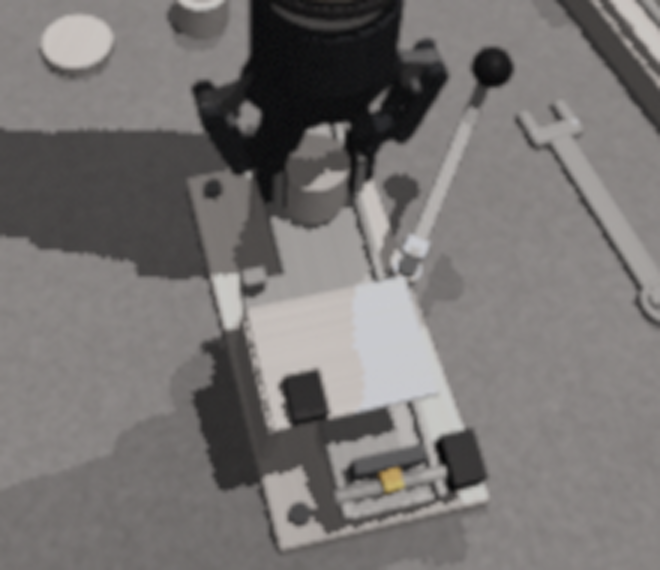

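Call:
{"fn": "carry_out", "kwargs": {
  "series": "0 0 0.1 0 0.6; 0 0 0 0 0.75; 0 0 0 0 0.75; 0 0 -4 0 0.75; 0 0 -4 0 0.3; 0 0 0 0 0"
}}

```text
clock: 14.68
tcp_pos: [0.5666, -0.0281, 0.1873]
orientation: [2.366, 2.062, 0.008]
contact_force: [0.0, 0.3, -0.1]
grip_width: 0.0286
```

```bash
python3 ov.py c3 wrist; python3 shots.py p2 side
```

```text
t 14.68 tcp [ 0.5666 -0.0281  0.1873] xang 82.1 z [ 0.006  0.001 -1.   ] F [ 0.   0.3 -0.1] w 0.0286 q [-0.6   0.42  0.7   1.91 -0.34  0.92  0.13]
t 14.72 tcp [ 0.5653 -0.0277  0.1855] xang 82.2 z [ 0.003  0.001 -1.   ] F [-0.6 -0.1 -1. ] w 0.0205 q [-0.6   0.42  0.7   1.91 -0.34  0.92  0.13]
```

View pics/c3.png

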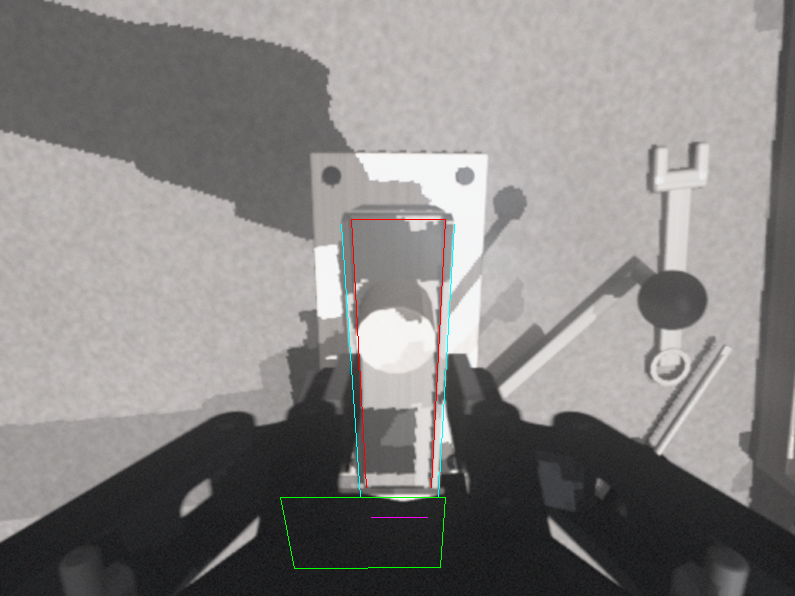

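View pics/p2_side.png

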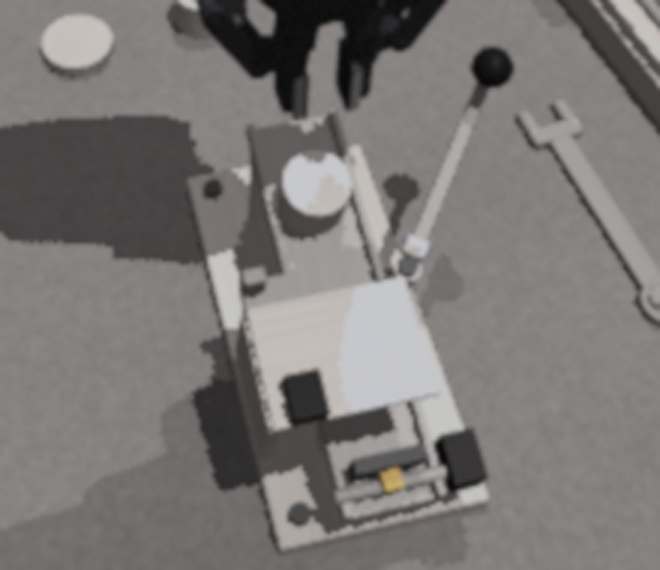

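```bash
cat > sl.py <<'E'
from gate import *
import pickle
def onplane(f,uv,Z):
    c,d=ray(f,uv); c=Rc.T@(c-P[:3]); d=Rc.T@d; return (c+d*(Z/1000-c[2])/d[2])*1000
h=np.array([np.cos(P[3]),np.sin(P[3]),0])
def tcp_for(Xf,Zf,Y=0): 
    return P[:3]+Rc@(np.array([Xf,Y,Zf])/1000)-.011*h+np.array([0,0,.008])
def chute(p): return Rc.T@(p-P[:3])*1000
def tipnow(o): # front-bottom corner in chute mm
    return chute(o["tcp_pos"]+.011*h-np.array([0,0,.008]))
E
python3 - <<'E'
from sl import *
f=pickle.load(open("c3.pkl","rb")); f2=pickle.load(open("p2_side.pkl","rb"))
print(onplane(f,(279.6,239.4),34))
for g in(f,f2):
    for d in spotter.mark_of(g,"slug_mid")[:3] if 0 else []: pass
w=grab("wrist"); s=grab("side")
for g in(w,s):
    for d in spotter.mark_of(g,"slug_mid")[:2]: print(np.round(d["uv"],1),d["confidence"],onplane(g,d["uv"],17).round(1))
o=tool()
t=tcp_for(-176,9); print(t)
rows_for([((t[0],t[1],t[2]+.045),np.radians(82.15)),(t,np.radians(82.15))],[3,2],[0,0])
E
```

```text
[-149.76479017   -0.3662869    34.        ]
[304.9 276.7] 0.65 [-143.6   -2.1   17. ]
[232.9 158.5] 0.61 [-411.5  -78.7   17. ]
t 14.97 tcp [ 0.5637 -0.0277  0.1832] xang 82.2 z [-0.002 -0.    -1.   ] F [-0.2  1.   0.8] w 0.0001 q [-0.6   0.43  0.69  1.91 -0.34  0.92  0.13]
[0.56977339 0.00646604 0.10903455]
1.2 0 1 0 0; 1.1 0.1 0.9 0 0; 1.2 0 1 0 0; -0 0 2.3 0 0; -0 0 2.2 0 0
end [0.5695 0.0068 0.1092] 82.2
```

Call:
{"fn": "carry_out", "kwargs": {
  "series": "1.2 0 1 0 0; 1.2 0.1 1 0 0; 1.1 0 0.9 0 0; 0 0 2.3 0 0; 0 0 2.2 0 0; 0 0 0 0 0; 0 0 0 0 0"
}}

```text
clock: 15.85
tcp_pos: [0.5706, 0.0069, 0.1107]
orientation: [2.368, 2.064, 0.0]
contact_force: [0.1, -1.5, 0.7]
grip_width: 0.0
```

```bash
python3 - <<'E'
from sl import *
o=tool(); print("tip",tipnow(o).round(1))
E
python3 shots.py p3 side wrist
```

```text
t 15.85 tcp [0.5706 0.0069 0.1107] xang 82.2 z [ 0. -0. -1.] F [ 0.1 -1.5  0.7] w 0.0 q [-0.59  0.53  0.62  1.95 -0.43  0.79  0.14]
tip [-176.9    0.8   10.4]
t 15.85 tcp [0.5706 0.0069 0.1107] xang 82.2 z [ 0. -0. -1.] F [ 0.1 -1.5  0.7] w 0.0 q [-0.59  0.53  0.62  1.95 -0.43  0.79  0.14]
```

View pics/p3_side.png

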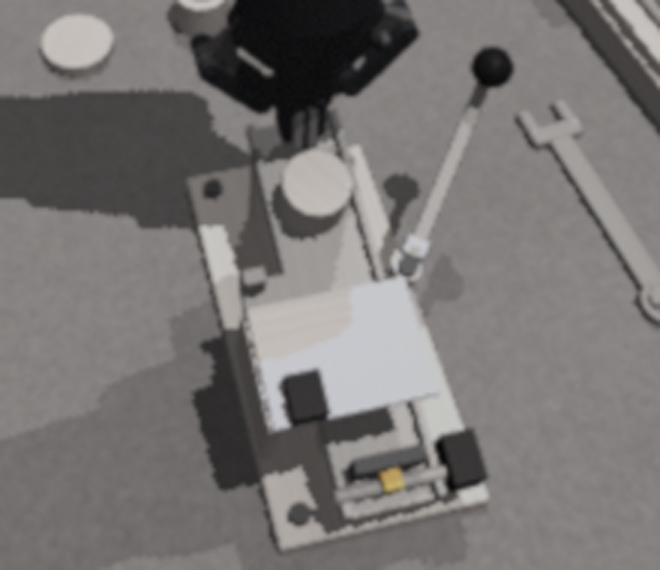

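View pics/p3_wrist.png

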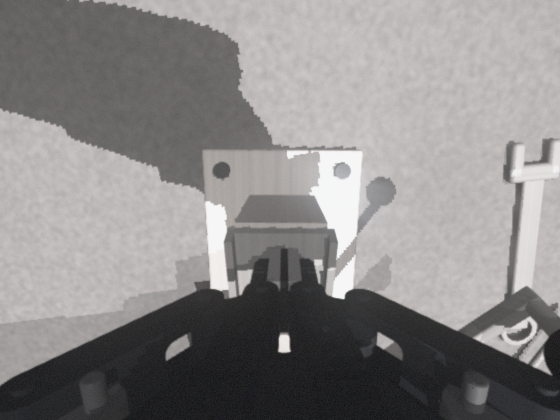

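Call:
{"fn": "carry_out", "kwargs": {
  "series": "-1 0 0.3 0 0; -2 0 0.5 0 0; -2 0 0.5 0 0; 0 0 0 0 0; 0 0 0 0 0"
}}

```text
clock: 16.58
tcp_pos: [0.5637, -0.0423, 0.0975]
orientation: [-2.368, -2.064, -0.001]
contact_force: [-0.5, 0.1, -1.3]
grip_width: -0.0003
```

```bash
python3 - <<'E'
from sl import *
o=tool(); print("tip",tipnow(o).round(1))
E
python3 shots.py p4 side top
```

```text
t 16.57 tcp [ 0.5637 -0.0423  0.0975] xang 82.2 z [ 0.     0.001 -1.   ] F [-0.5  0.1 -1.3] w -0.0003 q [-0.49  0.55  0.6   1.97 -0.44  0.76  0.24]
tip [-125.5    0.6    9.7]
t 16.57 tcp [ 0.5637 -0.0423  0.0975] xang 82.2 z [ 0.     0.001 -1.   ] F [-0.5  0.1 -1.3] w -0.0003 q [-0.49  0.55  0.6   1.97 -0.44  0.76  0.24]
```

View pics/p4_side.png

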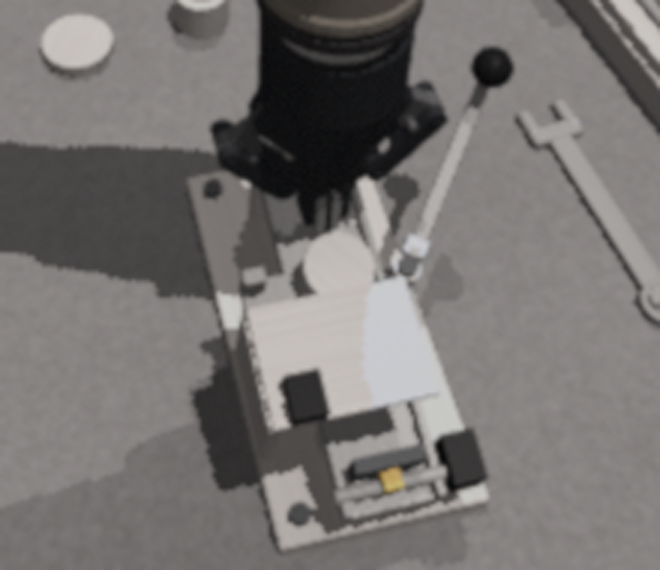

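Run:
```python
from sl import *
s=pickle.load(open("p4_side.pkl","rb"))
for x,y in((316,184),(340,267)): print(onplane(s,(200+x/3,210+y/3),34).round(1))
```

```text
[-146.8   -2.3   34. ]
[-97.6  -1.8  34. ]
```

Call:
{"fn": "carry_out", "kwargs": {
  "series": "3 0 -0.8 0 0; 3.5 0 -0.9 0 0; 0 0 0 0 0; -1.5 0 0.4 0 0; -3.5 0 0.9 0 0; -5.5 0 1.3 0 0; 0 0 0 0 0; 0 0 0 0 0"
}}

```text
clock: 17.68
tcp_pos: [0.5572, -0.0841, 0.088]
orientation: [-2.371, -2.06, 0.001]
contact_force: [-0.8, 0.4, 0.6]
grip_width: 0.0001
```

```bash
python3 - <<'E'
from sl import *
o=tool(); print("tip",tipnow(o).round(1))
E
python3 shots.py p5 side top
```

```text
t 17.68 tcp [ 0.5572 -0.0841  0.088 ] xang 82.0 z [-0.001 -0.    -1.   ] F [-0.8  0.4  0.6] w 0.0001 q [-0.41  0.56  0.59  1.98 -0.45  0.74  0.32]
tip [-82.2  -0.1  10.8]
t 17.68 tcp [ 0.5572 -0.0841  0.088 ] xang 82.0 z [-0.001 -0.    -1.   ] F [-0.8  0.4  0.6] w 0.0001 q [-0.41  0.56  0.59  1.98 -0.45  0.74  0.32]
```

View pics/p5_side.png

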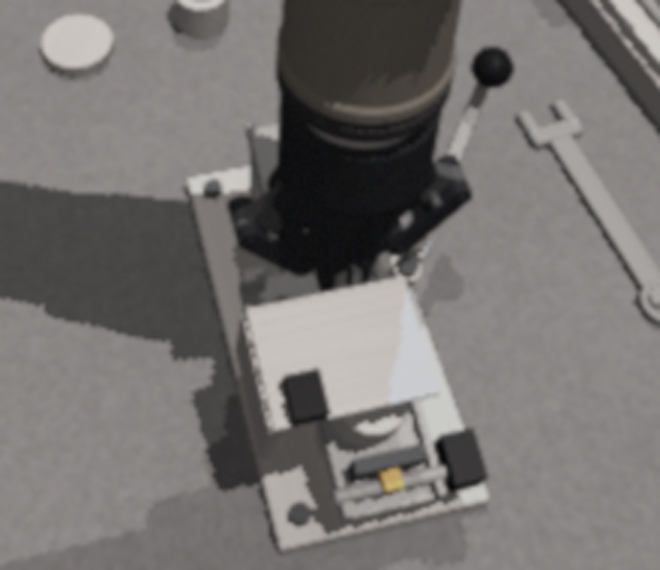

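View pics/p5_top.png

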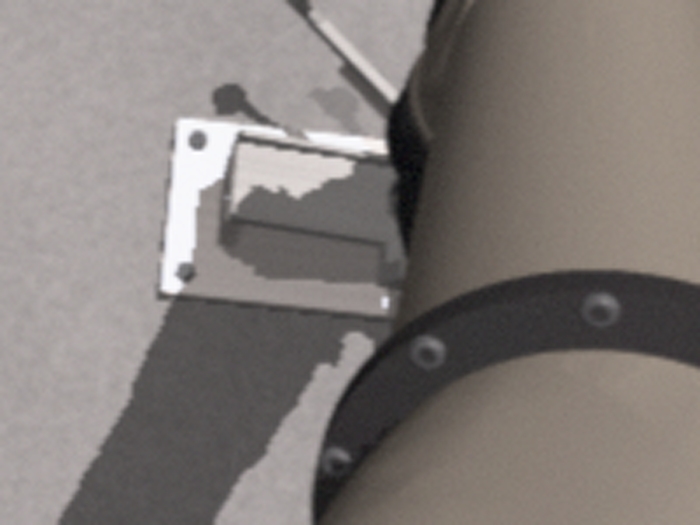

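```bash
cat > ovs.py <<'E'
from sl import *
import sys
tag,Xs=sys.argv[1],[float(v) for v in sys.argv[2:]]
f=pickle.load(open(tag+".pkl","rb")); k=8; b=(290,310,375,385)
im=cv2.resize(f["color"][b[1]:b[3],b[0]:b[2]],None,fx=k,fy=k,interpolation=cv2.INTER_CUBIC)
im0=im.copy()
def PL(pts,c,closed=False):
    p=proj(f,np.array([P[:3]+Rc@(np.array(v)/1000) for v in pts])); p=((p+.5-np.array(b[:2]))*k-.5).round().astype(np.int32)
    cv2.polylines(im,[p.reshape(-1,1,2)],closed,c,1)
t=np.linspace(0,2*np.pi,60)
for X,c in zip(Xs,((0,0,255),(0,200,0))): PL([[X+20*np.cos(a),20*np.sin(a),34] for a in t],c,True)
PL([[0,-19,0],[0,19,0],[0,19,24],[0,-19,24]],(255,0,255),True)
PL([[-15,-60,66],[-15,24,66]],(255,255,0))
PL([[-200,23.5,0],[0,23.5,0]],(255,128,0));PL([[-200,-23.5,0],[0,-23.5,0]],(255,128,0))
cv2.imwrite("pics/"+tag+"_ov.png",im)
E
python3 ovs.py p5_side -20
```

```text
(no output)
```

View pics/p5_side_ov.png

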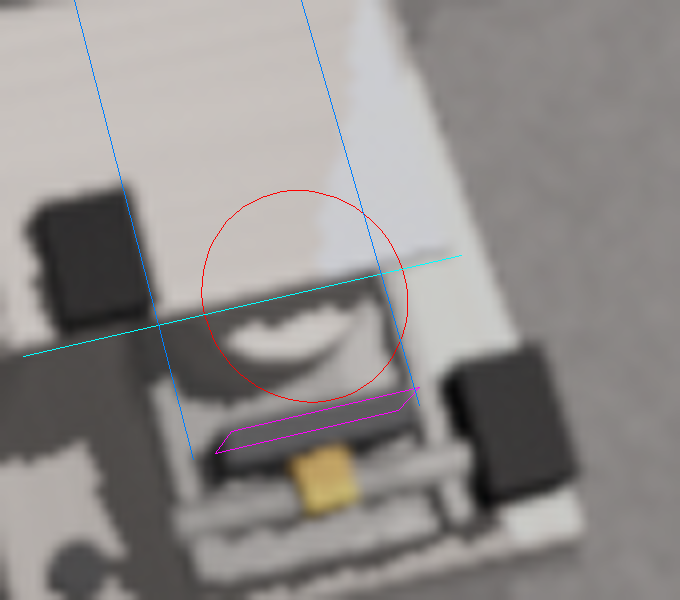

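Run:
```python
from sl import *
fs,res=pickle.load(open("a.pkl","rb"))
im=fs["top"]["color"]; cv2.imwrite("pics/sdt.png",cv2.resize(im[100:170,350:450],None,fx=7,fy=7,interpolation=cv2.INTER_CUBIC))
im=fs["side"]["color"]; cv2.imwrite("pics/sds.png",cv2.resize(im[285:415,380:480],None,fx=4.5,fy=4.5,interpolation=cv2.INTER_CUBIC))
```

```text
(no output)
```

View pics/sdt.png

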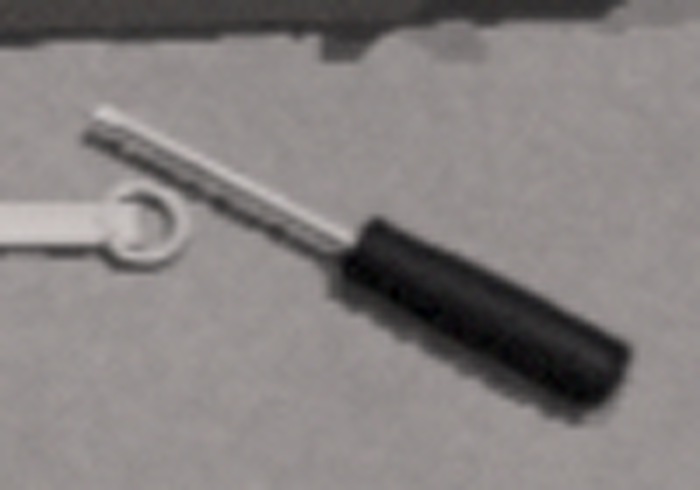

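View pics/sds.png

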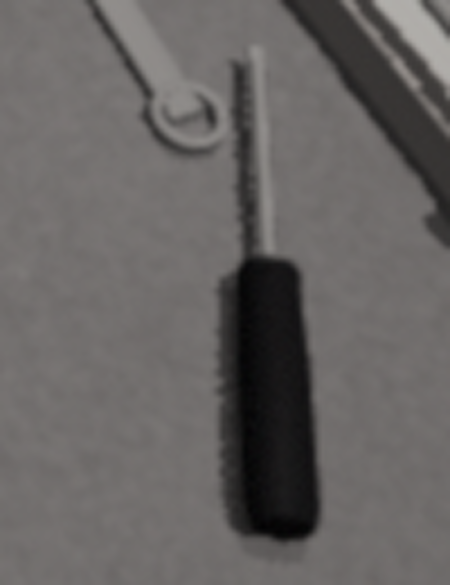

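Run:
```python
from sl import *
fs,res=pickle.load(open("a.pkl","rb"))
pts={}
for n,a,b in(("tip",(364.3,115.7),(437.1,295.7)),("fer",(401.4,134.3),(440,342.3)),("end",(437.1,153.6),(442.9,402.8))):
    X,e=tri([(fs["top"],np.array(a)),(fs["side"],np.array(b))]); pts[n]=X; print(n,X.round(4),np.round(e,1),atz(fs["top"],a,.013).round(4))
d=pts["tip"]-pts["end"]; print(np.degrees(np.arctan2(d[1],d[0])),np.linalg.norm(pts["tip"]-pts["fer"]),np.linalg.norm(pts["fer"]-pts["end"]))
```

```text
tip [ 0.8006 -0.1149  0.0165] [0.2 0.3] [ 0.8017 -0.1156  0.013 ]
fer [ 0.746  -0.1976  0.0238] [0.3 0.4] [ 0.7499 -0.201   0.013 ]
end [ 0.6976 -0.2815  0.0114] [0.3 0.4] [ 0.6977 -0.281   0.013 ]
58.28450330040976 0.09937875231007559 0.0976288380576715
```

Run:
```python
from sl import *
o=tool(); p=o["tcp_pos"]
rows_for([((p[0],p[1],.2),None),((.7358,-.2212,.14),np.radians(58.3))],[3,6],[0.2,.7])
```

```text
t 17.77 tcp [ 0.558  -0.082   0.0882] xang 82.2 z [-0.  0. -1.] F [-0.  -0.2  0.1] w -0.0002 q [-0.41  0.56  0.59  1.98 -0.45  0.74  0.32]
0 0 -3.7 -0 0.2; 0 0 -3.8 -0 0.2; 0 0 -3.7 -0 0.2; -1.9 3.3 1 0.07 0.7; -1.7 3.3 1 0.07 0.7; -1.4 3.5 1 0.07 0.7; -1.2 3.6 1 0.07 0.7; -0.9 3.6 1 0.07 0.7
-0.6 3.7 1 0.07 0.7
end [ 0.7358 -0.2206  0.1402] 58.1
```

Call:
{"fn": "carry_out", "kwargs": {
  "series": "0 0 -3.7 0 0; 0 0 -3.8 0 0; 0 0 -3.7 0 0.2; -1.9 3.3 1 0.07 0.7; -1.7 3.3 1 0.07 0.7; -1.4 3.5 1 0.07 0.7; -1.2 3.6 1 0.07 0.7; -0.9 3.6 1 0.07 0.7"
}}

```text
clock: 18.77
tcp_pos: [0.7073, -0.1974, 0.1498]
orientation: [-2.691, -1.621, -0.001]
contact_force: [-1.1, 0.8, 0.3]
grip_width: 0.0596
```

Call:
{"fn": "carry_out", "kwargs": {
  "series": "-0.6 3.7 1 0.07 0.7; 0 0 0 0 0.7; 0 0 0 0 0.7"
}}

```text
clock: 19.15
tcp_pos: [0.7355, -0.2198, 0.14]
orientation: [-2.744, -1.527, 0.0]
contact_force: [-0.7, -0.1, -0.4]
grip_width: 0.0597
```

```bash
python3 shots.py d1 wrist side
```

```text
t 19.15 tcp [ 0.7355 -0.2198  0.14  ] xang 58.2 z [-0.001  0.001 -1.   ] F [-0.7 -0.1 -0.4] w 0.0597 q [-0.19  0.83  0.7   1.41 -0.56  1.11  0.05]
```

View pics/d1_wrist.png

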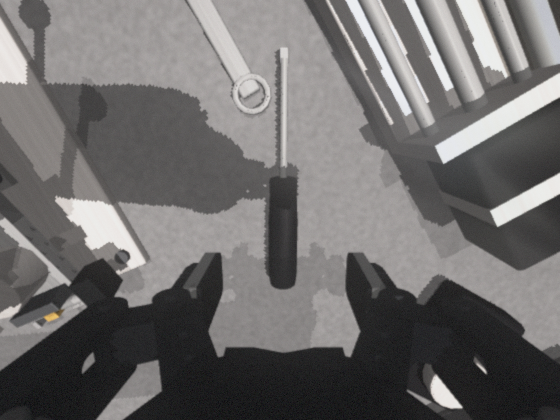

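View pics/d1_side.png

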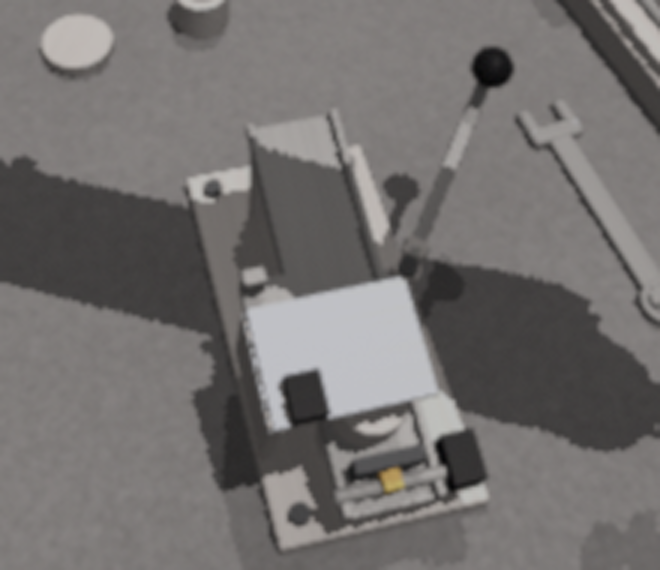

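Call:
{"fn": "carry_out", "kwargs": {
  "series": "0 0 4 0 0.6; 0 0 4 0 0.6; 0 0 3.2 0 0.6; 0 0 1.5 0 0.6; 0 0 0 0 0; 0 0 0 0 0; 0 0 0 0 0",
  "grip_force": 50
}}

```text
clock: 20.12
tcp_pos: [0.7365, -0.2215, 0.015]
orientation: [2.745, 1.525, 0.003]
contact_force: [-0.7, -0.4, -0.1]
grip_width: 0.023
```

Call:
{"fn": "carry_out", "kwargs": {
  "series": "0 0 -0.5 0 0; 0 0 -1 0 0; 0 0 0 0 0"
}}

```text
clock: 20.5
tcp_pos: [0.7365, -0.2216, 0.03]
orientation: [2.745, 1.524, 0.003]
contact_force: [-0.1, 0.0, -1.5]
grip_width: 0.0232
```

```bash
python3 shots.py d2 wrist
```

```text
t 20.5 tcp [ 0.7365 -0.2216  0.03  ] xang 58.1 z [ 0.002 -0.001 -1.   ] F [-0.1  0.  -1.5] w 0.0232 q [-0.16  0.94  0.64  1.46 -0.63  0.95  0.09]
```

View pics/d2_wrist.png

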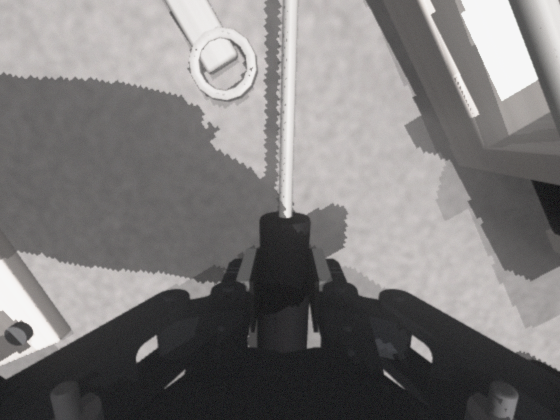

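Run:
```python
from sl import *
T=lambda v:P[:3]+Rc@(np.array(v)/1000)
A=T([-60,160,22])+[0,0,.003]; print(A, T([-60,115,22]))
a=P[3]-np.pi/2+2*np.pi; print(np.degrees(a))
rows_for([((.7365,-.2216,.2),np.radians(58.1+30)),((A[0],A[1],.2),a)],[4,8],[0,0])
```

```text
[ 0.71097933 -0.14088928  0.08858546] [ 0.66640061 -0.13474617  0.08558546]
172.1538498433591
0 0 -4.3 -0.13 0; -0 0 -4.2 -0.13 0; -0 0 -4.3 -0.13 0; -0 0 -4.3 -0.13 0; 1 -0.4 0 -0.18 0; 1 -0.1 0 -0.19 0; 1.1 0 0 -0.18 0; 1 0.2 0 -0.19 0
1 0.4 0 -0.18 0; 0.9 0.6 0 -0.18 0; 0.7 0.7 0 -0.19 0; 0.6 0.9 0 -0.18 0
end [ 0.7112 -0.1409  0.2003] 172.1
```

Call:
{"fn": "carry_out", "kwargs": {
  "series": "0 0 -4.8 -0.13 0; 0 0 -4.8 -0.13 0; 0 0 -4.8 -0.13 0; 0 0 -4.6 -0.13 0; 1 -0.4 0 -0.18 0; 1 -0.1 0 -0.18 0; 1.1 0 0 -0.18 0; 1 0.2 0 -0.18 0"
}}

```text
clock: 21.55
tcp_pos: [0.7226, -0.1808, 0.218]
orientation: [-1.341, -2.84, 0.0]
contact_force: [0.1, 0.2, -0.7]
grip_width: 0.0229
```

Call:
{"fn": "carry_out", "kwargs": {
  "series": "1 0.4 0 -0.18 0; 0.9 0.6 0 -0.18 0; 0.7 0.7 0 -0.18 0; 0.6 0.9 0 -0.18 0; 0 0 0 0 0"
}}

```text
clock: 22.18
tcp_pos: [0.7116, -0.1394, 0.2181]
orientation: [-0.264, -3.13, -0.002]
contact_force: [0.9, 1.1, -1.2]
grip_width: 0.0228
```

```bash
python3 shots.py d3 wrist top side;  python3 - <<'E'
from sl import *
T=lambda v:P[:3]+Rc@(np.array(v)/1000)
A=T([-60,160,22])+[0,0,.003]
a=P[3]-np.pi/2+2*np.pi
rows_for([((A[0],A[1],.14),a),(A,a)],[3,2],[0,0])
E
```

```text
t 22.18 tcp [ 0.7116 -0.1394  0.2181] xang 170.4 z [-0.     0.001 -1.   ] F [ 0.9  1.1 -1.2] w 0.0228 q [-0.07  0.59  0.27  1.45 -0.17  1.12  1.64]
0 0 2.6 -0.01 0; 0 0 2.6 -0.01 0; 0.1 0 2.6 -0.01 0; -0 0 2.6 -0 0; -0 0 2.6 -0 0
end [ 0.7107 -0.1411  0.0882] 171.9
```

View pics/d3_wrist.png

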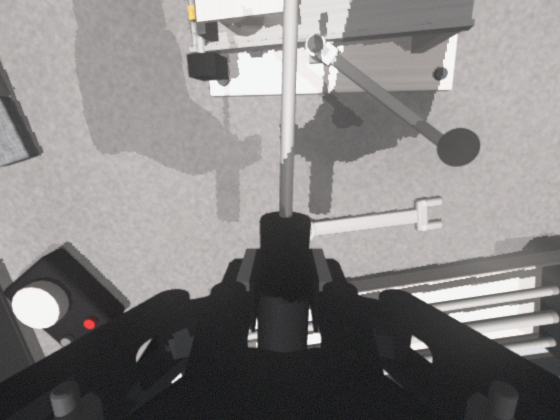

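View pics/d3_side.png

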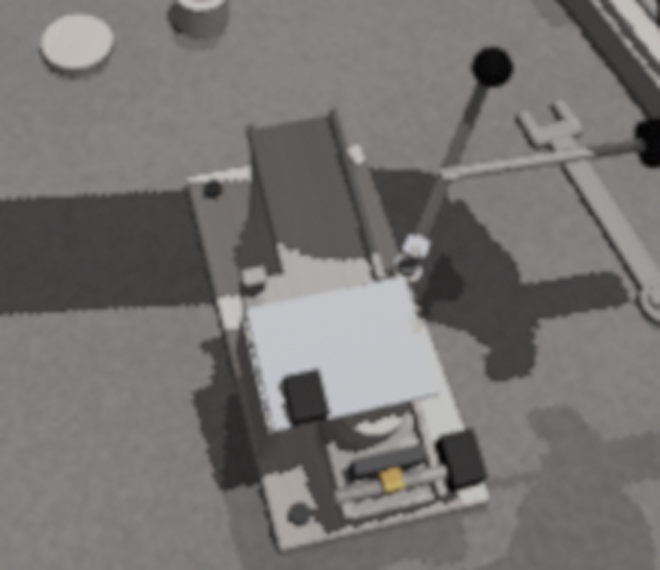

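Call:
{"fn": "carry_out", "kwargs": {
  "series": "0 0 2.6 -0.01 0; 0 0 2.6 -0.01 0; 0.1 0 2.6 -0.01 0; 0 0 2.6 0 0; 0 0 2.6 0 0; 0 0 0 0 0; 0 0 0 0 0"
}}

```text
clock: 23.2
tcp_pos: [0.7115, -0.1408, 0.0893]
orientation: [0.218, 3.133, -0.001]
contact_force: [0.2, 0.1, -0.0]
grip_width: 0.0234
```

```bash
python3 shots.py d4 side wrist;  python3 - <<'E'
from sl import *
o=tool(); print(chute(o["tcp_pos"]-[0,0,.003]))
E
```

```text
t 23.2 tcp [ 0.7115 -0.1408  0.0893] xang 172.0 z [ 0.001 -0.001 -1.   ] F [ 0.2  0.1 -0. ] w 0.0234 q [-0.04  0.72  0.24  1.55 -0.2   0.9   1.69]
t 23.3 tcp [ 0.7119 -0.1407  0.09  ] xang 172.1 z [ 0.003 -0.001 -1.   ] F [ 1.2 -0.2 -0.6] w 0.0232 q [-0.04  0.71  0.24  1.55 -0.2   0.9   1.69]
[-60.65976178 160.84291731  23.26557245]
```

View pics/d4_side.png

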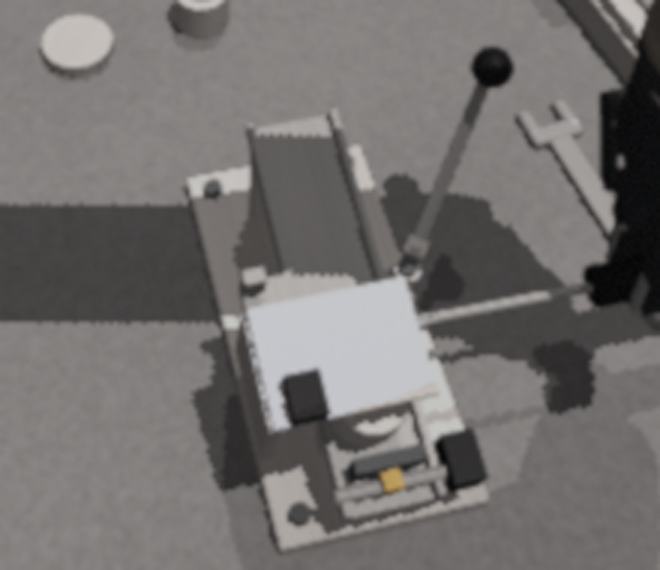

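View pics/d4_wrist.png

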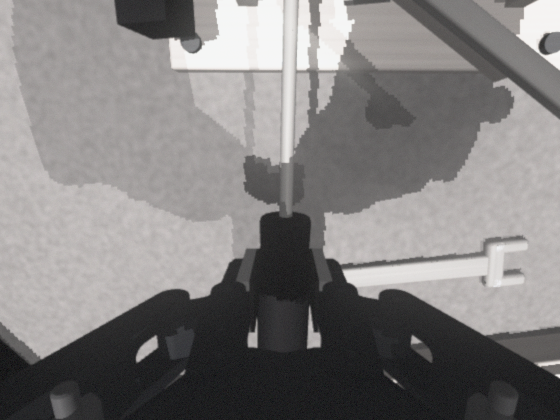

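Call:
{"fn": "carry_out", "kwargs": {
  "series": "1.5 0 0 0 0; 1.5 0 0 0 0; 1.5 0 0 0 0; 0 0 0 0 0; 0 0 0 0 0"
}}

```text
clock: 23.92
tcp_pos: [0.6674, -0.1341, 0.0892]
orientation: [0.216, 3.132, -0.0]
contact_force: [0.1, 0.6, -0.6]
grip_width: 0.0232
```

```bash
python3 shots.py d5 side top;  python3 - <<'E'
from sl import *
o=tool(); print(chute(o["tcp_pos"]-[0,0,.003]))
E
```

```text
t 23.93 tcp [ 0.6674 -0.1341  0.0892] xang 172.1 z [ 0.002 -0.    -1.   ] F [ 0.1  0.6 -0.6] w 0.0232 q [-0.05  0.65  0.23  1.67 -0.19  0.84  1.69]
t 24.02 tcp [ 0.6672 -0.134   0.0887] xang 172.1 z [ 0.001 -0.    -1.   ] F [ 0.8  0.5 -0.4] w 0.0229 q [-0.05  0.65  0.23  1.67 -0.19  0.84  1.69]
[-60.80362597 115.65897777  21.93215612]
```

View pics/d5_side.png

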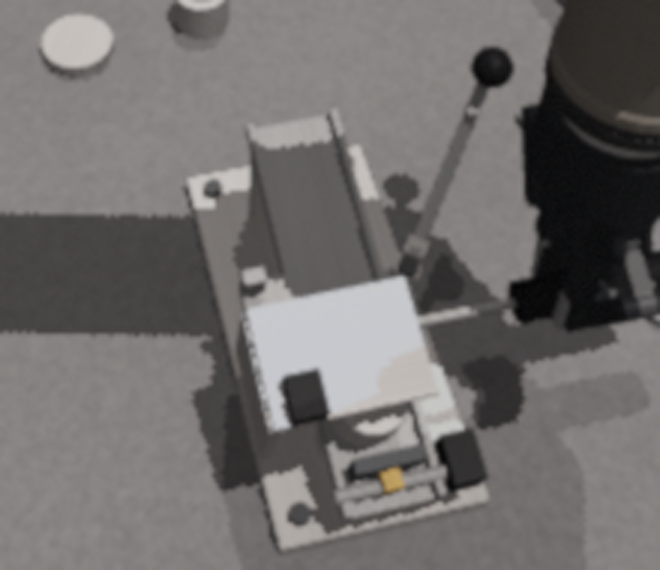

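Call:
{"fn": "carry_out", "kwargs": {
  "series": "0 -0.4 0.1 0 0; 0 -0.4 0.1 0 0; 0 -0.4 0.1 0 0; 0 -0.4 0.1 0 0; 0 0 0 0 0; 0 0 0 0 0"
}}

```text
clock: 24.78
tcp_pos: [0.6641, -0.1498, 0.0843]
orientation: [0.216, 3.134, 0.0]
contact_force: [0.3, 0.1, -0.2]
grip_width: 0.0231
```

```bash
python3 shots.py d6 side top;  python3 - <<'E'
from sl import *
o=tool(); print(chute(o["tcp_pos"]-[0,0,.003]))
E
python3 ovs.py d6_side -20
```

```text
t 24.77 tcp [ 0.6641 -0.1498  0.0843] xang 172.1 z [ 0.  0. -1.] F [ 0.3  0.1 -0.2] w 0.0231 q [-0.03  0.66  0.23  1.67 -0.19  0.84  1.72]
t 24.88 tcp [ 0.6641 -0.1496  0.0843] xang 172.1 z [ 0.  0. -1.] F [0.  0.  0.3] w 0.023 q [-0.03  0.66  0.23  1.67 -0.19  0.84  1.72]
[-44.38235311 114.74915695  21.49333903]
```

View pics/d6_side_ov.png

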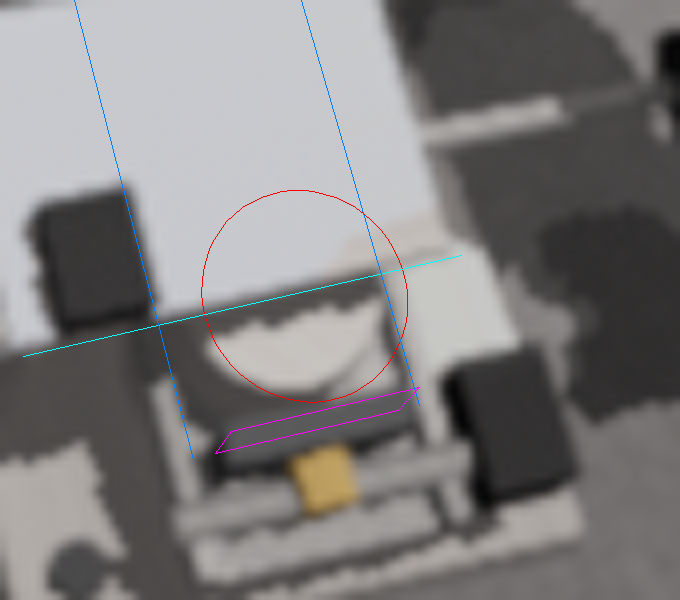

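Call:
{"fn": "carry_out", "kwargs": {
  "series": "0 -0.2 0 0 0; 0 0 0 0 0; 0 -0.2 0.1 0 0; 0 0 0 0 0; 0 0 0 0 0"
}}

```text
clock: 25.5
tcp_pos: [0.6635, -0.1533, 0.0833]
orientation: [-0.216, -3.134, -0.001]
contact_force: [-0.2, 2.1, -0.6]
grip_width: 0.0233
```

```bash
python3 shots.py d7 side;  python3 - <<'E'
from sl import *
o=tool(); print(chute(o["tcp_pos"]-[0,0,.003]))
E
python3 ovs.py d7_side -20
```

```text
t 25.5 tcp [ 0.6635 -0.1533  0.0833] xang 172.1 z [-0.     0.001 -1.   ] F [-0.2  2.1 -0.6] w 0.0233 q [-0.02  0.66  0.23  1.67 -0.19  0.84  1.72]
t 25.55 tcp [ 0.6636 -0.1533  0.0833] xang 172.1 z [ 0.     0.001 -1.   ] F [ 0.4  2.9 -0.5] w 0.023 q [-0.02  0.66  0.23  1.67 -0.19  0.84  1.72]
[-40.51466866 114.73455653  21.41191671]
```

View pics/d7_side_ov.png

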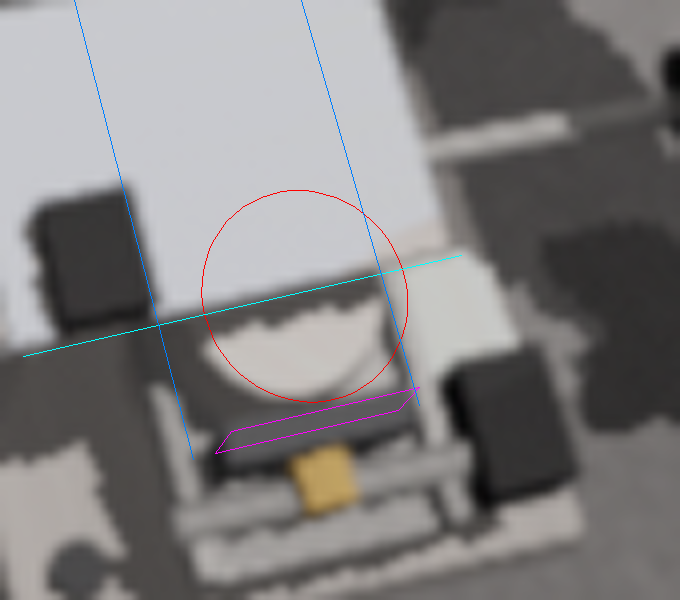

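Call:
{"fn": "carry_out", "kwargs": {
  "series": "0 -0.2 0 0 0; 0 0 0 0 0; 0 0 0 0 0"
}}

```text
clock: 25.92
tcp_pos: [0.6634, -0.155, 0.0833]
orientation: [0.216, 3.134, 0.002]
contact_force: [0.9, 5.3, 0.7]
grip_width: 0.0228
```

```bash
python3 shots.py d8 side;  python3 - <<'E'
from sl import *
o=tool(); print(chute(o["tcp_pos"]-[0,0,.003]))
E
python3 ovs.py d8_side -20
```

```text
t 25.93 tcp [ 0.6634 -0.155   0.0833] xang 172.1 z [ 0.     0.001 -1.   ] F [0.9 5.3 0.7] w 0.0228 q [-0.02  0.66  0.23  1.67 -0.19  0.84  1.73]
t 25.98 tcp [ 0.6634 -0.155   0.0833] xang 172.1 z [ 0.     0.001 -1.   ] F [ 0.5  4.  -0.2] w 0.0229 q [-0.02  0.66  0.23  1.67 -0.19  0.84  1.73]
[-38.87937909 114.81786834  21.84484188]
```

View pics/d8_side_ov.png

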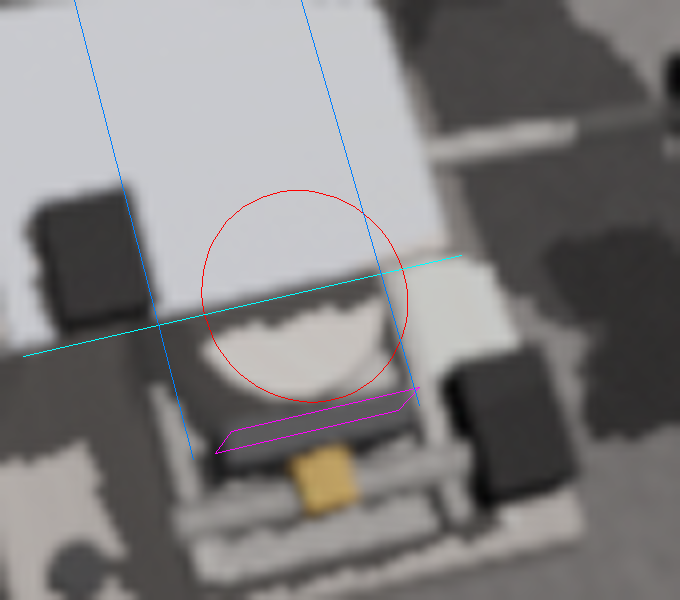

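Call:
{"fn": "carry_out", "kwargs": {
  "series": "0 0.4 -0.1 0 0; 0 0.6 -0.2 0 0; -1.5 0 0 0 0; -2 0 0 0 0; -1.5 0 0 0 0; 0 0 0 0 0; 0 0 0 0 0"
}}

```text
clock: 26.85
tcp_pos: [0.7133, -0.1531, 0.0861]
orientation: [-0.216, -3.133, 0.001]
contact_force: [-0.8, -0.3, -0.9]
grip_width: 0.0229
```

```bash
python3 shots.py d9 side;  python3 - <<'E'
from sl import *
o=tool(); print(chute(o["tcp_pos"]-[0,0,.003])); p=o["tcp_pos"]
rows_for([((p[0],p[1],.22),np.radians(172.1)),((.7365,-.2216,.22),np.radians(58.1)),((.7365,-.2216,.016),np.radians(58.1))],[3,11,5],[0,0,0])
E
python3 ovs.py d9_side -20
```

```text
t 26.85 tcp [ 0.7133 -0.1531  0.0861] xang 172.1 z [-0.001 -0.001 -1.   ] F [-0.8 -0.3 -0.9] w 0.0229 q [-0.03  0.73  0.23  1.53 -0.2   0.91  1.71]
t 26.9 tcp [ 0.7132 -0.153   0.0862] xang 172.1 z [-0.001 -0.    -1.   ] F [-0.5 -0.4 -0.4] w 0.0233 q [-0.03  0.73  0.23  1.53 -0.2   0.91  1.71]
[-48.05429411 163.86826119  22.4810379 ]
0 0 -4.5 -0 0; 0 0 -4.4 -0 0; 0 0 -4.5 -0 0; -0.3 -0.6 0 0.18 0; -0.4 -0.5 0 0.18 0; -0.5 -0.5 0 0.18 0; -0.5 -0.3 0 0.18 0; -0.6 -0.3 0 0.18 0
-0.7 -0.1 0 0.19 0; -0.6 -0 0 0.18 0; -0.7 0.1 0 0.18 0; -0.6 0.2 0 0.18 0; -0.6 0.4 0 0.18 0; -0.5 0.4 0 0.18 0; 0 -0 4.1 -0 0; 0 -0 4.1 -0 0
0 -0 4 -0 0; 0 -0 4.1 -0 0; 0 -0 4.1 -0 0
end [ 0.7366 -0.2219  0.0162] 58.1
```

View pics/d9_side_ov.png

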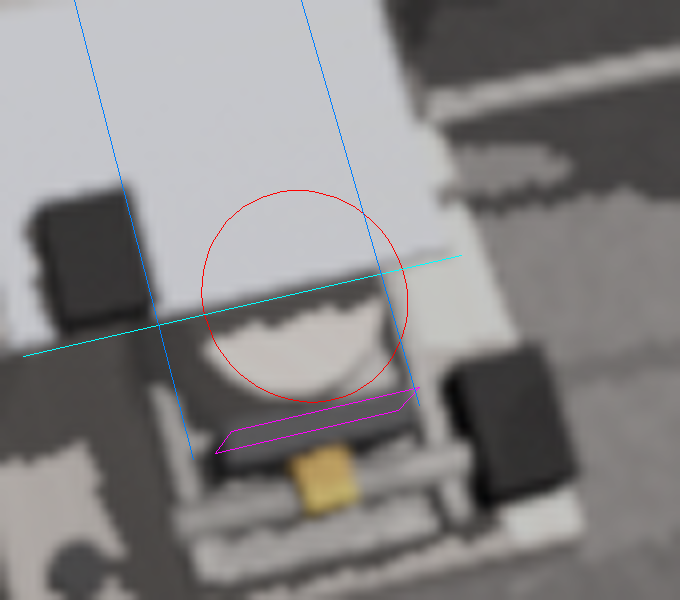

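Call:
{"fn": "carry_out", "kwargs": {
  "series": "0 0 -4.5 0 0; 0 0 -4.5 0 0; 0 0 -4.5 0 0; -0.3 -0.6 0 0.18 0; -0.4 -0.5 0 0.18 0; -0.5 -0.5 0 0.18 0; -0.5 -0.3 0 0.18 0; -0.6 -0.3 0 0.18 0"
}}

```text
clock: 27.9
tcp_pos: [0.7235, -0.1839, 0.2213]
orientation: [-1.566, -2.723, -0.0]
contact_force: [-0.2, 0.4, 0.1]
grip_width: 0.0231
```

Call:
{"fn": "carry_out", "kwargs": {
  "series": "-0.7 -0.1 0 0.18 0; -0.6 0 0 0.18 0; -0.7 0.1 0 0.18 0; -0.6 0.2 0 0.18 0; -0.6 0.4 0 0.18 0; -0.5 0.4 0 0.18 0; 0 0 4 0 0; 0 0 4 0 0"
}}

```text
clock: 28.9
tcp_pos: [0.7376, -0.2216, 0.1409]
orientation: [2.739, 1.538, 0.001]
contact_force: [-0.6, 1.3, -1.4]
grip_width: 0.0229
```

Call:
{"fn": "carry_out", "kwargs": {
  "series": "0 0 4 0 0; 0 0 4 0 0; 0 0 2.5 0 0; 0 0 1 0 0; 0 0 0 0 0; 0 0 0 0 0"
}}

```text
clock: 29.65
tcp_pos: [0.7389, -0.2221, 0.0282]
orientation: [2.737, 1.538, 0.003]
contact_force: [-0.6, 0.9, 0.3]
grip_width: 0.0232
```

```bash
python3 shots.py e1 wrist
```

```text
t 29.65 tcp [ 0.7389 -0.2221  0.0282] xang 58.7 z [ 0.003 -0.001 -1.   ] F [-0.6  0.9  0.3] w 0.0232 q [-0.15  0.94  0.63  1.45 -0.62  0.95  0.1 ]
```

View pics/e1_wrist.png

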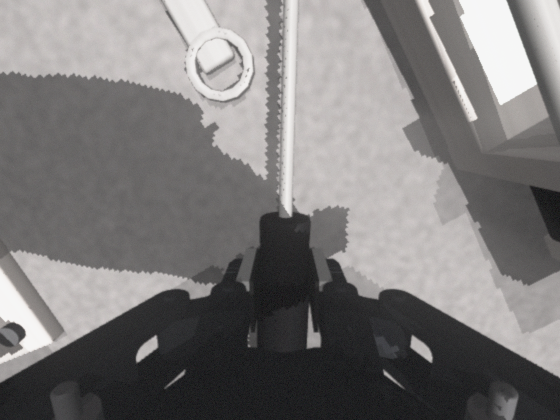

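Same place as where it lay; lower 13 mm and release.

Call:
{"fn": "carry_out", "kwargs": {
  "series": "0 0 0.8 0 0; 0 0 0.5 0 0; 0 0 0 0 0; 0 0 0 0 0.6; 0 0 0 0 0.6; 0 0 -3 0 0.6; 0 0 -4 0 0.6; 0 0 -5 0 0.6"
}}

```text
clock: 30.7
tcp_pos: [0.7371, -0.2211, 0.133]
orientation: [-2.737, -1.538, 0.003]
contact_force: [1.2, -0.5, -0.8]
grip_width: 0.0513
```

```bash
python3 shots.py e2 wrist side;  python3 ovs.py e2_side -20
python3 - <<'E'
from sl import *
o=tool()
f=pickle.load(open("e2_side.pkl","rb")); t=grab("top")
for n,g in(("side",f),("top",t)):
    pass
s=grab("side")
us=[]
for n,g in(("side",s),("top",t)):
    l=spotter.mark_of(g,"latch_ball"); print(n,[(np.round(d["uv"],1).tolist(),round(d["confidence"],2)) for d in l[:2]])
    us.append((g,np.array(l[0]["uv"])))
X,e=tri(us); print(X,e)
for gg in(2.1,2.2,2.25,2.3): print(gg,ball(gg,0).round(4),[proj(g,ball(gg,0))[0].round(1) for g in(s,t)])
E
```

```text
t 30.7 tcp [ 0.7371 -0.2211  0.133 ] xang 58.7 z [-0.002  0.001 -1.   ] F [ 1.2 -0.5 -0.8] w 0.0513 q [-0.18  0.83  0.69  1.41 -0.56  1.1   0.05]
t 30.8 tcp [ 0.7409 -0.2237  0.1401] xang 58.7 z [ 0.009 -0.004 -1.   ] F [ 0.7 -0.6 -0.3] w 0.0511 q [-0.18  0.83  0.7   1.4  -0.56  1.1   0.05]
side [([363.6, 227.9], 0.91), ([305.1, 282.9], 0.28)]
top [([341.4, 143.5], 0.61)]
[ 0.66772835 -0.02724087  0.17189076] [np.float64(1.0019569447725831), np.float64(0.8437772563210669)]
2.1 [ 0.6646 -0.0129  0.1548] [array([355.7, 229.4]), array([333.3, 147.7])]
2.2 [ 0.6737 -0.0206  0.1532] [array([362.4, 231.8]), array([336.7, 143.6])]
2.25 [ 0.6779 -0.0248  0.1523] [array([365.7, 233.1]), array([338.5, 141.8])]
2.3 [ 0.6819 -0.0291  0.1514] [array([369. , 234.6]), array([340.5, 140.1])]
```

View pics/e2_wrist.png

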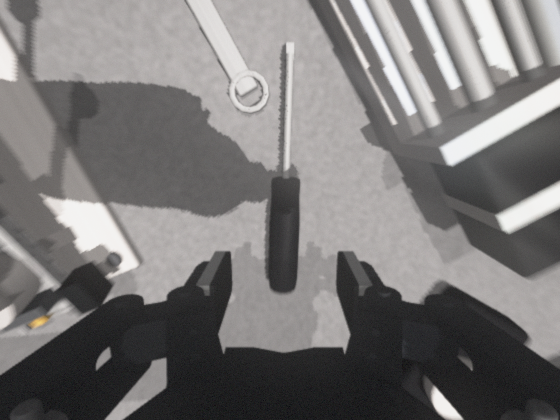

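View pics/e2_side_ov.png

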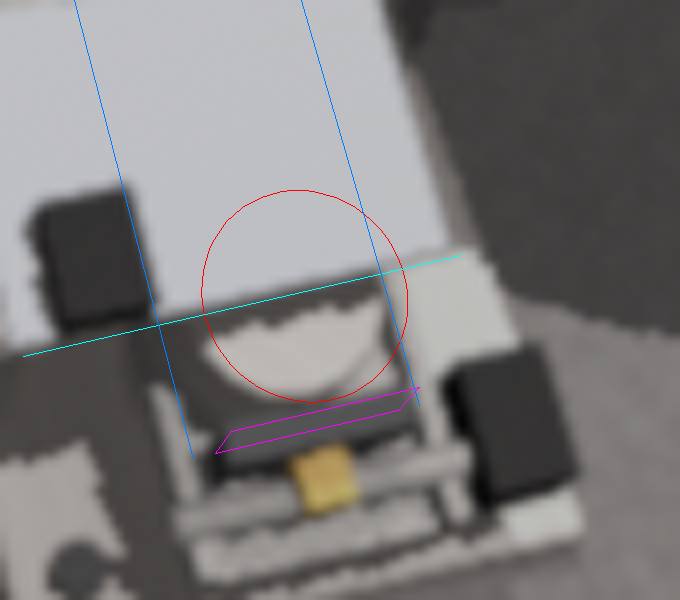

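Run:
```python
from plan import *
tool()
rows_for([((.73,-.17,.24),np.radians(52)),((.6737,-.0215,.24),np.radians(45.5))],[3,5],[.6,.6])
```

```text
t 31.0 tcp [ 0.7371 -0.221   0.1318] xang 58.7 z [-0.002  0.001 -1.   ] F [-0.3  0.4 -0.1] w 0.0513 q [-0.18  0.83  0.69  1.41 -0.56  1.1   0.05]
1.3 -1.1 -3.6 0.04 0.6; 1.3 -1.1 -3.6 0.04 0.6; 1.2 -1.2 -3.6 0.04 0.6; 1.6 -2.7 -0 0.02 0.6; 1.6 -2.8 -0 0.02 0.6; 1.6 -2.8 -0 0.03 0.6; 1.4 -2.8 -0 0.02 0.6; 1.4 -2.9 -0 0.02 0.6
end [ 0.6734 -0.0214  0.2398] 45.5
```

Call:
{"fn": "carry_out", "kwargs": {
  "series": "1.3 -1.1 -3.6 0.04 0.6; 1.3 -1.1 -3.6 0.04 0.6; 1.2 -1.2 -3.6 0.04 0.6; 1.6 -2.7 0 0.02 0.6; 1.6 -2.8 0 0.02 0.6; 1.6 -2.8 0 0.03 0.6; 1.4 -2.8 0 0.02 0.6; 1.4 -2.9 0 0.02 0.6"
}}

```text
clock: 32.0
tcp_pos: [0.6729, -0.0207, 0.2395]
orientation: [-2.897, -1.213, 0.004]
contact_force: [-0.3, 0.6, 0.3]
grip_width: 0.0512
```

Call:
{"fn": "carry_out", "kwargs": {
  "series": "0 0 0 0 0.6; 0 0 0 0 0.6"
}}

```text
clock: 32.25
tcp_pos: [0.6738, -0.0226, 0.2404]
orientation: [2.897, 1.214, -0.003]
contact_force: [-0.2, -0.4, 0.2]
grip_width: 0.0514
```

```bash
python3 shots.py e3 wrist
python3 - <<'E'
from sl import *
o=tool(); f=pickle.load(open("e3_wrist.pkl","rb"))
g=grab("wrist")
for d in spotter.mark_of(g,"latch_ball")[:2]: print(d, atz(g,d["uv"],.154))
E
```

```text
t 32.25 tcp [ 0.6738 -0.0226  0.2404] xang 45.5 z [-0.001 -0.001 -1.   ] F [-0.2 -0.4  0.2] w 0.0514 q [-0.62  0.61  0.85  1.59 -0.48  1.17 -0.43]
t 32.3 tcp [ 0.6739 -0.0233  0.2407] xang 45.4 z [-0.001 -0.001 -1.   ] F [-0.5 -0.4 -0.5] w 0.0513 q [-0.61  0.61  0.85  1.59 -0.48  1.17 -0.43]
{'uv': [283.2, 217.6], 'confidence': 0.68} [ 0.67581397 -0.02135061  0.154     ]
```

View pics/e3_wrist.png

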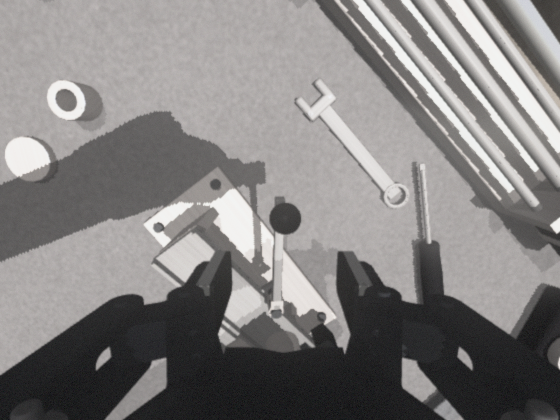

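Call:
{"fn": "carry_out", "kwargs": {
  "series": "0.1 0.1 3.5 0 0.6; 0 0 3.5 0 0.6; 0 0 2.3 0 0.6; 0 0 0 0 0; 0 0 0 0 0; 0 0 0 0 0",
  "grip_force": 30
}}

```text
clock: 33.15
tcp_pos: [0.6757, -0.0228, 0.1494]
orientation: [2.897, 1.213, 0.001]
contact_force: [-1.0, -1.5, -1.6]
grip_width: 0.0218
```

```bash
python3 shots.py e4 wrist
python3 - <<'E'
from gate import *
tool()
seq([(2.2,0),(2.2,.08),(2.2,.17),(2.2,.26),(2.2,.32)]+[(2.2-.15*k,.34) for k in range(1,14)]+[(.12,.34)],0)
E
```

```text
t 33.15 tcp [ 0.6757 -0.0228  0.1494] xang 45.4 z [ 0.001 -0.001 -1.   ] F [-1.  -1.5 -1.6] w 0.0218 q [-0.57  0.7   0.79  1.67 -0.56  1.01 -0.38]
t 33.2 tcp [ 0.6757 -0.0227  0.1493] xang 45.4 z [ 0.001 -0.    -1.   ] F [-1.4 -2.4 -2.5] w 0.0221 q [-0.57  0.7   0.79  1.67 -0.56  1.01 -0.38]
t 33.2 tcp [ 0.6757 -0.0227  0.1493] xang 45.4 z [ 0.001 -0.    -1.   ] F [-1.4 -2.4 -2.5] w 0.0221 q [-0.57  0.7   0.79  1.67 -0.56  1.01 -0.38]
-0.4 0.1 -0.8 -0 0; -0.6 0.2 -0.8 -0 0; -0.6 0.1 -0.8 -0 0; -0.5 0.1 -0.5 -0 0; -0.3 -1.5 -0.3 -0.15 0; -0.2 -1.6 -0.2 -0.15 0; -0.1 -1.5 -0.1 -0.15 0; -0.1 -1.6 0 -0.15 0
-0.2 -1.5 0 -0.15 0; -0.1 -1.6 0.1 -0.15 0; -0.1 -1.5 0.1 -0.15 0; -0.1 -1.6 0.2 -0.15 0; -0.1 -1.5 0.2 -0.15 0; -0.2 -1.5 0.3 -0.15 0; -0.1 -1.5 0.3 -0.15 0; -0.1 -1.6 0.3 -0.15 0
-0.1 -1.5 0.4 -0.15 0; -0.1 -1.3 0.3 -0.13 0
end [ 0.4913 -0.0889  0.1623] 164.6
```

View pics/e4_wrist.png

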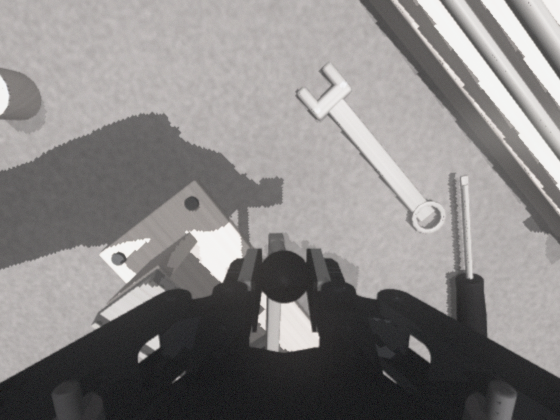

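Call:
{"fn": "carry_out", "kwargs": {
  "series": "-0.4 0.1 -0.8 0 0; -0.6 0.2 -0.8 0 0; -0.6 0.1 -0.8 0 0; -0.5 0.1 -0.5 0 0; -0.3 -1.5 -0.3 -0.15 0; -0.2 -1.6 -0.2 -0.15 0; -0.1 -1.5 -0.1 -0.15 0; -0.1 -1.6 0 -0.15 0"
}}

```text
clock: 34.2
tcp_pos: [0.6101, -0.0132, 0.1849]
orientation: [2.401, 2.022, 0.008]
contact_force: [2.2, 1.3, -0.5]
grip_width: 0.0217
```

Call:
{"fn": "carry_out", "kwargs": {
  "series": "-0.2 -1.5 0 -0.15 0; -0.1 -1.6 0.1 -0.15 0; -0.1 -1.5 0.1 -0.15 0; -0.1 -1.6 0.2 -0.15 0; -0.1 -1.5 0.2 -0.15 0; -0.2 -1.5 0.3 -0.15 0"
}}

```text
clock: 34.95
tcp_pos: [0.5222, -0.0367, 0.1758]
orientation: [-1.283, -2.867, -0.007]
contact_force: [-7.5, 6.7, 9.4]
grip_width: 0.0219
```

```bash
python3 shots.py f1 side
python3 - <<'E'
from gate import *
tool(); print(ball(.7,.34),ball(.6,.34))
E
```

```text
t 34.95 tcp [ 0.5222 -0.0367  0.1758] xang 131.8 z [ 0.001  0.004 -1.   ] F [-7.5  6.7  9.4] w 0.0219 q [-0.45  0.33  0.5   2.01 -0.21  0.86  0.89]
t 35.0 tcp [ 0.5203 -0.039   0.1752] xang 132.0 z [-0.001  0.003 -1.   ] F [-7.1  1.   4.1] w 0.0217 q [-0.45  0.33  0.5   2.01 -0.21  0.85  0.9 ]
[ 0.51992765 -0.03732899  0.17917404] [ 0.51261221 -0.0444122   0.17717554]
```

View pics/f1_side.png

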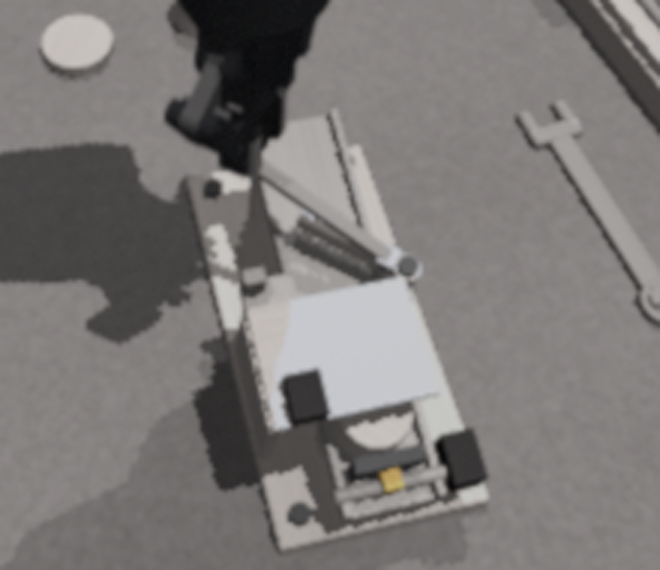

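Run:
```python
from gate import *
o=tool(); 
print(np.array([.4737,-.0863,.1228])-ball(0,0), np.array([.6757,-.0227,.1493])-ball(2.2,0), ball(2.2,0))
c=np.array([.4737,-.0863,.1228])-ball(0,0)
w=[(ball(g,.32)+c,np.radians(171)-g) for g in(.54,.4,.27,.15,.06)]
rows_for(w,[1]*5,[0]*5)
```

```text
t 35.0 tcp [ 0.5203 -0.039   0.1752] xang 132.0 z [-0.001  0.003 -1.   ] F [-7.1  1.   4.1] w 0.0217 q [-0.45  0.33  0.5   2.01 -0.21  0.85  0.9 ]
[ 0.00171761  0.00155059 -0.00691435] [ 0.00203095 -0.00208356 -0.00388551] [ 0.67366905 -0.02061644  0.15318551]
0.2 -1.3 0.8 -0.14 0; -0.1 -1.4 0.3 -0.14 0; -0.1 -1.4 0.3 -0.13 0; -0.1 -1.2 0.3 -0.12 0; -0.1 -0.9 0.2 -0.09 0
end [ 0.4887 -0.0902  0.1562] 167.5
```

Call:
{"fn": "carry_out", "kwargs": {
  "series": "0.2 -1.3 0.7 -0.14 0; -0.1 -1.4 0.3 -0.14 0; -0.1 -1.4 0.3 -0.13 0; 0 -1.2 0.3 -0.12 0; -0.1 -0.8 0.2 -0.08 0; 0 0 0 0 0"
}}

```text
clock: 35.75
tcp_pos: [0.4894, -0.0892, 0.157]
orientation: [0.376, 3.119, 0.001]
contact_force: [-3.3, 0.3, 4.4]
grip_width: 0.0218
```

```bash
python3 shots.py f2 side wrist
python3 - <<'E'
from gate import *
o=tool()
c=np.array([.4737,-.0863,.1228])-ball(0,0)
for g in(0,.05,.1): print(g,(ball(g,.32)+c).round(4))
E
```

```text
t 35.75 tcp [ 0.4894 -0.0892  0.157 ] xang 166.3 z [ 0.  0. -1.] F [-3.3  0.3  4.4] w 0.0218 q [-0.26  0.3   0.38  2.07 -0.16  0.79  1.54]
t 35.85 tcp [ 0.4892 -0.0886  0.1567] xang 166.3 z [-0.  0. -1.] F [-5.6  0.7  4. ] w 0.0217 q [-0.26  0.3   0.38  2.07 -0.16  0.79  1.54]
0 [ 0.4874 -0.0961  0.1543]
0.05 [ 0.4882 -0.0911  0.1556]
0.1 [ 0.4893 -0.0861  0.1568]
```

View pics/f2_side.png

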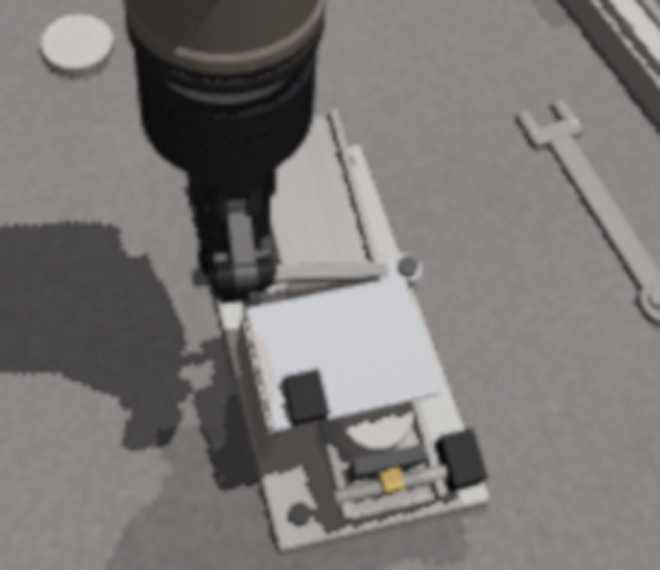

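View pics/f2_wrist.png

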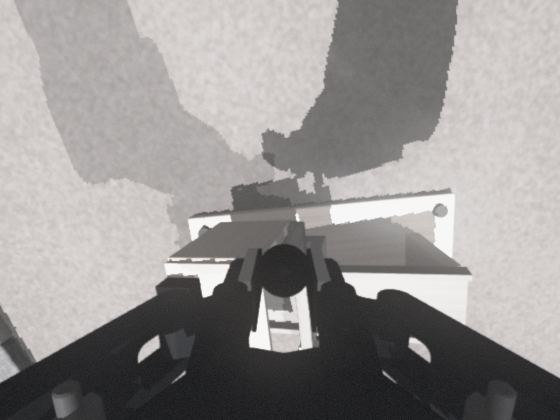

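Call:
{"fn": "carry_out", "kwargs": {
  "series": "0 -0.4 0.1 -0.04 0; 0 -0.3 0.1 -0.04 0; 0 0 0 0 0; 0 0 0 0 0"
}}

```text
clock: 36.35
tcp_pos: [0.4879, -0.0953, 0.1543]
orientation: [-0.25, -3.131, 0.0]
contact_force: [-4.7, -0.4, 3.1]
grip_width: 0.0216
```

```bash
python3 shots.py f3 side wrist
```

```text
t 36.35 tcp [ 0.4879 -0.0953  0.1543] xang 170.9 z [-0. -0. -1.] F [-4.7 -0.4  3.1] w 0.0216 q [-0.24  0.3   0.36  2.08 -0.15  0.79  1.63]
```

View pics/f3_side.png

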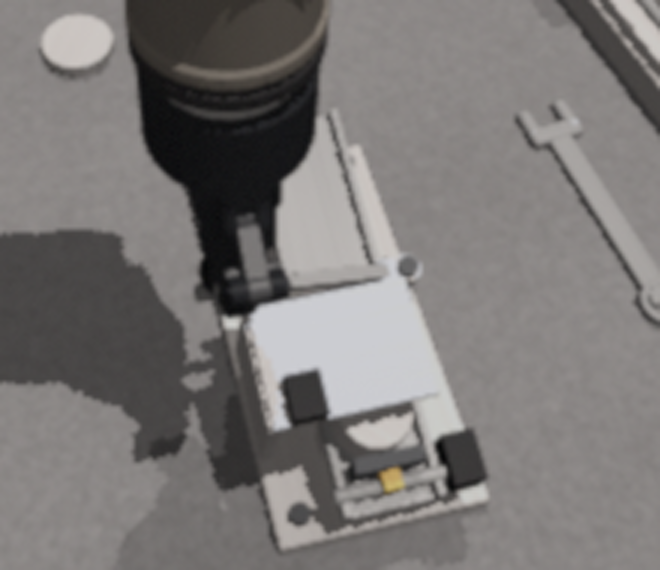

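View pics/f3_wrist.png

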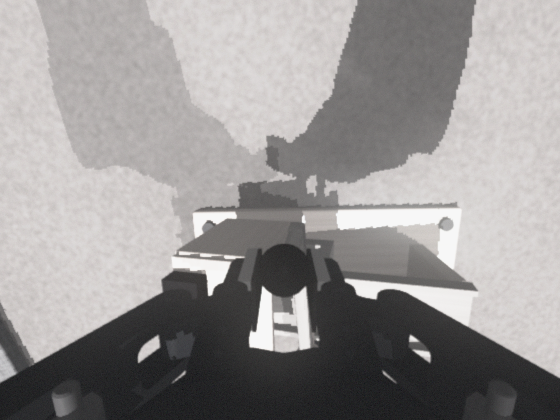

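Call:
{"fn": "carry_out", "kwargs": {
  "series": "0 -0.2 0 0 0; 0 0 0 0 0; 0 0 0 0 0"
}}

```text
clock: 36.83
tcp_pos: [0.4879, -0.0961, 0.1544]
orientation: [-0.247, -3.132, -0.002]
contact_force: [-3.6, 3.2, 4.1]
grip_width: 0.0217
```

Call:
{"fn": "carry_out", "kwargs": {
  "series": "0.4 0.1 0.5 0 0; 0.3 0.1 0.6 0 0; 0.3 0.2 0.6 0 0; 0.2 0.1 0.6 0 0; 0 0 0 0 0"
}}

```text
clock: 37.45
tcp_pos: [0.4767, -0.0892, 0.1307]
orientation: [-0.246, -3.132, -0.002]
contact_force: [0.0, 6.8, 2.8]
grip_width: 0.0219
```

```bash
python3 shots.py f4 wrist
```

```text
t 37.45 tcp [ 0.4767 -0.0892  0.1307] xang 171.0 z [-0.     0.001 -1.   ] F [0.  6.8 2.8] w 0.0219 q [-0.24  0.32  0.35  2.12 -0.17  0.72  1.64]
```

View pics/f4_wrist.png

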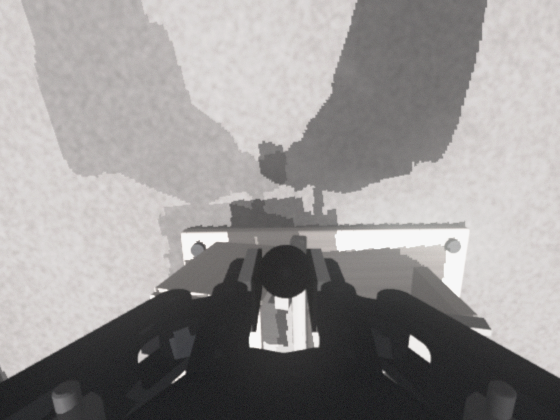

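Call:
{"fn": "carry_out", "kwargs": {
  "series": "0.2 0.2 0.4 0 0; 0.1 0.1 0.4 0 0; 0 0 0 0 0; 0 0 0 0 0"
}}

```text
clock: 38.0
tcp_pos: [0.4745, -0.0869, 0.1234]
orientation: [0.247, 3.131, 0.0]
contact_force: [-0.5, 5.0, 5.8]
grip_width: 0.0214
```

```bash
python3 shots.py f5 side
```

```text
t 38.0 tcp [ 0.4745 -0.0869  0.1234] xang 171.0 z [ 0.  0. -1.] F [-0.5  5.   5.8] w 0.0214 q [-0.24  0.33  0.34  2.13 -0.17  0.7   1.64]
```

View pics/f5_side.png

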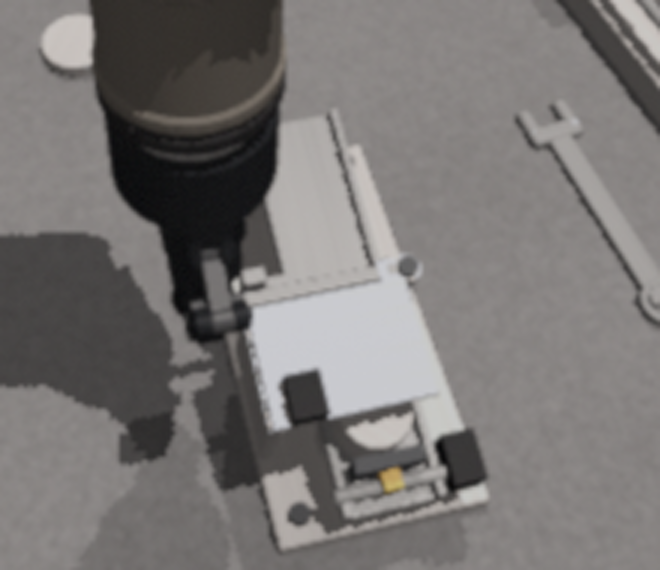

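Call:
{"fn": "carry_out", "kwargs": {
  "series": "0 0 0 0 0.6; 0 0 0 0 0.6; 0 0 0 0 0.6; 0 0 -3 0 0.6; 0 0 -4 0 0.6; 0 0 -5 0 0.6; 0 3 -2 0 0.6; 0 4 0 0 0.6"
}}

```text
clock: 39.05
tcp_pos: [0.4863, -0.0184, 0.2654]
orientation: [0.252, 3.127, 0.001]
contact_force: [0.4, -0.1, -1.0]
grip_width: 0.0514
```

Call:
{"fn": "carry_out", "kwargs": {
  "series": "0 4.5 0 0 0.6; 0 4.5 0 0 0.6; 0 4 0 0 0.6; 0 4 0 0 0.6; 0 0 0 0 0.6; 0 0 0 0 0.6"
}}

```text
clock: 39.8
tcp_pos: [0.5118, 0.1489, 0.263]
orientation: [-0.249, -3.131, 0.002]
contact_force: [0.3, 0.3, -0.3]
grip_width: 0.0514
```

```bash
python3 shots.py z1 side top wrist; python3 ovs.py z1_side -20
python3 - <<'E'
from gate import *
s=grab("side");t=grab("top")
us=[]
for n,g in(("side",s),("top",t)):
    l=spotter.mark_of(g,"latch_ball"); us.append((g,np.array(l[0]["uv"]))); print(n,l[0]["uv"],proj(g,ball(0,0)),proj(g,ball(0.1,0)),proj(g,ball(0,.17)))
print(tri(us),ball(0,0))
cv2.imwrite("pics/zfull.png",t["color"])
E
```

```text
t 39.8 tcp [0.5118 0.1489 0.263 ] xang 170.9 z [-0.001 -0.001 -1.   ] F [ 0.3  0.3 -0.3] w 0.0514 q [-0.6   0.22  0.23  1.88 -0.06  1.05  1.07]
side [265.7, 308.5] [[265.35245209 309.26124442]] [[264.0973464  301.78213349]] [[269.9453711  304.88360986]]
top [378.4, 241.1] [[375.91493131 242.86343739]] [[370.34760425 241.73618392]] [[380.37516417 238.36653003]]
(array([ 0.47288785, -0.0910434 ,  0.1374057 ]), [np.float64(0.8494079093993482), np.float64(0.6610553748188533)]) [ 0.47198239 -0.08785059  0.12971435]
```

View pics/z1_side.png

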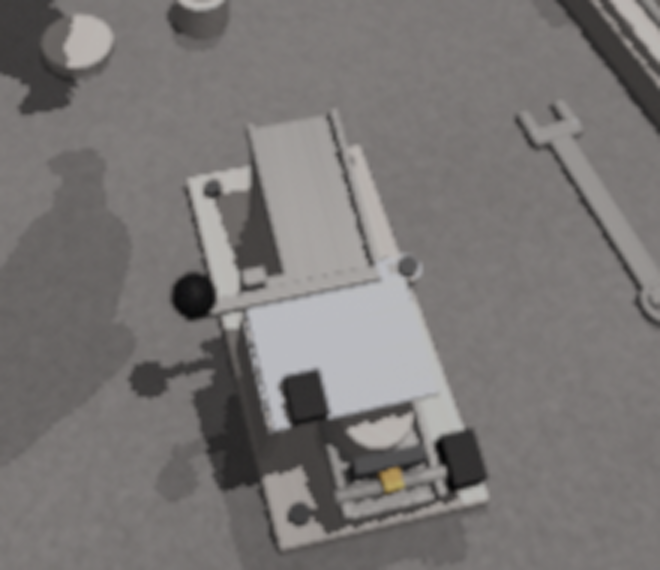

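View pics/z1_top.png

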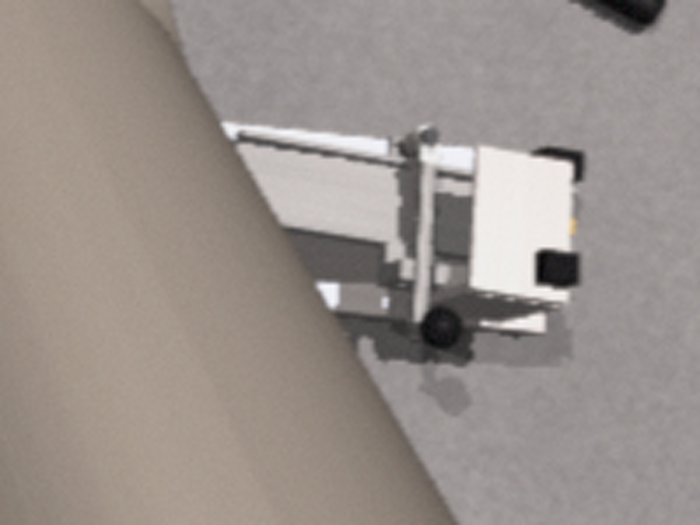

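View pics/z1_side_ov.png

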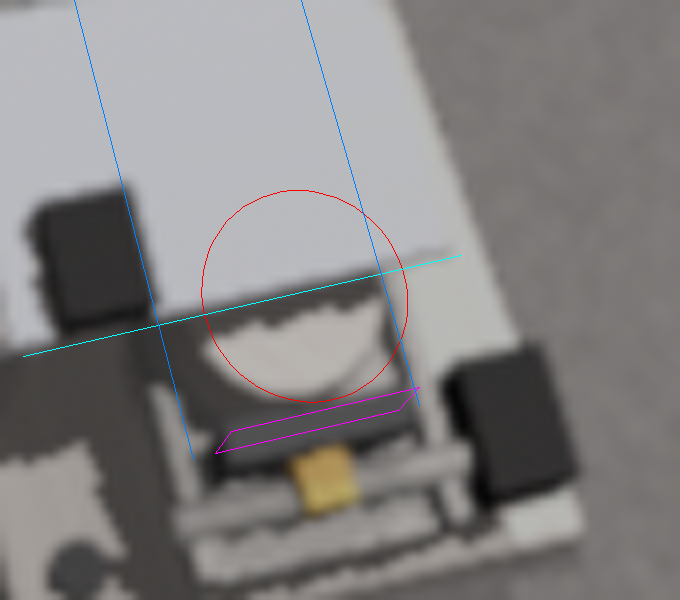

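View pics/zfull.png

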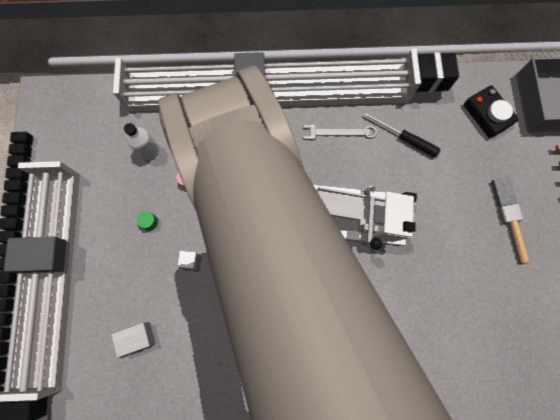

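Run:
```python
from bench import r
print(r.hand_in()); print(r.get_obs()["clock"])
```

```text
the job is handed in; nothing more can be done
None
the job is handed in; nothing more can be done
```

The job is handed in at about 40 s on the clock. As far as my last pictures show, every step was done in the order asked.

**What I did**
- I pinched the ball knob, lifted the bar over its catch and swung the gate back to about 2.2 rad.
- I laid the solid slug flat on the chute at about X −149 mm and pushed it down with the shut fingers.
- The tool can only point straight down, so the fingers cannot reach under the bridge far enough to seat the slug. A fast push left it about 7 mm short of the stop.
- I borrowed the loose screwdriver from the table, slid its shaft in sideways under the bridge and pushed the slug onto the stop. I then laid the screwdriver back within a few millimetres of where it was.
- I gripped the ball again, swung the gate shut, lowered the bar into its catch and let go.

**Last checks**
- **Slug:** resistance rose from 2 to 5 N on the last 2 mm of push while the slug's image did not move, and it stayed put when the shaft was withdrawn. Its visible front rim lies about 1.5 mm short of where my fitted model puts a seated slug, which is within the 2 mm camera calibration.
- **Gate and bar:** the ball's pixels match the opening pictures to about 1 px in both the side and top views. Triangulating it from the network's points put it about 8 mm above my model, but the same method read about 6 mm high at the start, before I touched anything, so I put that down to measurement error.
- **Bystanders:** I did not touch the other blanks. In the last pictures the arm hid some of them from the top camera, so I did not confirm the position of each one.
- **Forces:** the largest I read at the wrist was about 14 N, during the closing swing. I have no reading from the moment of the fast push itself.

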